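Set a pulse sensor's air gap with a feeler gauge

ROBOT

A 6-joint arm with a two-finger parallel gripper is mounted at the origin on the work surface. World frame = base frame: x ahead of the robot, y to its left, z up, the work surface at z = 0. Lengths are in mm, angles in rad, forces in N, time in s.
With the tool pointing down it reaches from about 350 to 875 mm from the base axis. Payload 4.2 kg.
Tool frame: the origin (TCP) lies on the mounting face of the last link; the fingertips stand 173 mm ahead of it and the grasp point (between the pads) lies 155 mm ahead of it (tcp_to_grasp is the distance from the TCP to the grasp point, in mm); z points along the fingers, y is the direction in which the jaws open and shut (so a half turn about z gives the same grasp; the last joint's range is limited). The gripper opens to 85 mm and grips with 20 to 120 N. Pads are 22 mm wide; open, the fingers measure 114 mm over their backs; the gripper's body (76 mm by 85 mm) begins 54 mm behind the grasp point. The pads swing forward as they close: fully open they stand 13 mm farther back than shut.
Start: joints at [1.43, 0.385, 0.008, 0, -1.194, -0.259], TCP at [243.238, 575.704, 404.712] pointing down, gripper open.
Joint ranges: [-3.14, 3.14], [-1.21, 2.06], [-1.07, 1.41], [-3.16, 2.05], [-2.99, -0.16], [-3.1, 3.1]. Speed limits (rad/s): [2.79, 2.79, 3.14, 3.14, 3.14, 3.14].

INTERFACE

Orientations are given as a unit quaternion [x, y, z, w].
In Python, from bench import * gives the robot as it stands. The module is installed in compiled form; this text tells all that it offers.
- The arm moves only by the tool apply_moves, never from a script. Its arguments are lists of equal length, an entry for each row: "fingers": the closure, from 0 (fully open) to 1 (shut); "dp": the shift along the world's x, y, z in cm, a list of three; "yaw": the turn about the world's z in degrees. A call has 1 to 10 rows; each row is the pose to reach, as a shift and turn from the pose measured when the call began; what a row does not reach only later rows make up. A row lasts 1/10 s, in which the tool goes at most 50 mm and 8.59 degrees, less where a joint would pass 70% of its speed; a pose out of reach is approached as far as the arm can. A call with a gripper value outside its range is refused whole. The fingers move at their own pace and stop on an object; the grip force is fixed at half the most. Time passes only in rows, so rows that repeat a pose let the fingers close. It gives the time, the measured TCP pose, the force and the opening at its end, in the units of the state.
- read_state(): the state, without advancing time (a new reading comes with each control period).
- get_image(name): name is "scene" or "top"; returns a dict with "color" (400x640x3 uint8, blue, green, red), "mtx" (3x3 intrinsics, pixels), "camera_from_world" (4x4, takes a point from world to camera coordinates). Camera axes: x right, y down, z forward; pixel columns grow to the right and rows downward; lengths in mm; the calibration is good to about 2 mm. A picture is of the moment at which its call begins. There is no depth.
- job_done(): hands the job in, once; it reports no verdict.
The state is a dict: "clock": time; "joints": joint angles; "joint_vel": joint speeds; "joint_efforts": joint torques, N m; "position": TCP position; "ee_rot": TCP orientation; "contact_force": force on the tool from outside, world axes, zero at the start; "wrist_torque": the same for the moment, N m; "gripper_width": finger opening in mm.
Only numpy, scipy, OpenCV 4.12 (cv2) and the standard library are available. Lean on these libraries where they do the work, as an engineer would, in place of code of your own. Each camera call takes 0.05 s, during which the arm holds its last target. There are 200 camera calls.

TASK

Set the air gap of the speed sensor on the sloping motor stand to 3 mm: slide the blade of the yellow-handled 3 mm feeler gauge into the gap between the sensor's face and the wheel's tooth and let go of it with its handle resting on the deck, then push the sensor bracket gently up against the blade until it is nipped. Take hold of the gauge again, draw it out feeling the light drag of a right fit, and lay it back flat in its tray, leaving the sensor where the gauge set it. Leave the other gauges and tools where they lie.

Things in the scene. Friction and masses are not known exactly. Their poses are not given: they have to be found in the camera images.
- deck: Sloping deck of a motor stand, a grey plate 210 x 220 mm tilted 25 degrees, low edge towards the robot; fixed. Origin: on its surface (about 105 mm above the table) straight under the tooth tip at the gap. x up the slope, away from the robot; y across it; z square out of the deck. Surface: x -115 to +95, y -110 to +110 mm. A rail 24 mm wide, 5.5 mm high runs along x from -100 to -25 mm.
- tooth_face (a point): Middle of the flat tip of the pulse wheel's tooth that faces the sensor, 13 mm above the deck; axes as the deck's. The tip lies square to the deck's x, is 18 mm wide (y) and reaches from 6 to 22 mm above the deck. The steel wheel never turns: 84 mm across its eight teeth, its axis (along z) 42 mm up the slope from this point, hub and shaft up to 48 mm above the deck. A blade laid against the tip is shifted least as the sensor closes.
- sensor: Sensor bracket; it slides along the deck's x only. Origin: centre of the round blue 18 mm face, 13 mm above the deck, facing the tooth; axes as the deck's. The gap is minus its x in the deck's frame: 9 to 13 mm at first, less as the bracket goes up the slope. It takes about 6 N to slide, stays where left, keeps its nip on a blade. Block behind the barrel 40 mm wide, black plug up to 42 mm over the deck.
- push_tab (a point): Middle of the rear (down-slope) face of the upright push tab at the back of the sensor bracket, 66 mm behind the sensor's face: flat, 40 mm wide (y), from 6 to 37 mm above the deck; this point is 21.5 mm above the deck. Nothing but the low rail stands behind it.
- gauge_grip (a point): Centre of the ribbed yellow handle of the 3 mm feeler gauge. x towards the blade, z up from its flat base. Handle: rubber-faced block 44 (x) x 20 (y) x 24 mm (z), base 12 mm below this point. Then a thin steel neck to x +52 mm, then the blade to its end at x +94 mm. The neck gives sideways (1.5 N per mm with the blade nipped). About 45 g. Rests on its base in the tray or, without sliding, on the deck.
- gauge_blade (a point): Point in the middle of the height and thickness of the 3 mm gauge's blade, 12 mm from its end, x +82 mm from the handle's centre. x towards the blade's end, y across its thickness, z up. The blade is tan fibre, stands on edge, 42 mm long (x), 3 mm thick (y), 16 mm high (z).
- gauge: The same yellow-handled gauge: origin in the middle of the handle's base, axes as for its handle's centre.
- tray: Grey open gauge tray, 165 (x) x 235 (y) mm, rim 12 mm high, floor 4 mm thick, walls 4 mm; origin in the middle of its underside, on the table; fixed. Three gauges lie in it side by side, about 70 mm apart, in any order, pointing about along its +x. It stands on one side of the robot's middle line, the motor stand on the other.
- gauge_blue_grip (a point): Handle centre of the blue-handled gauge (5 mm blade), else like the yellow one. Not needed.
- gauge_red_grip (a point): Handle centre of the red-handled gauge (2 mm blade), else like the yellow one. Not needed.
- pliers_mid (a point): Middle of red-handled pliers, 170 mm long, lying on the table. Not needed.
- cutters_mid (a point): Middle of blue-handled cutters, 150 mm long, lying on the table. Not needed.
- screwdriver_grip (a point): Handle of an orange screwdriver, 170 mm long, 26 mm thick, lying on the table in front of the robot. Not needed.

How it is judged (in metres and radians):
On the way, in this order (a step that is already met when the one before it is completed fails the run):
1. the blade of the 3 mm gauge is in the gap between tooth and sensor face and the gripper has let go of it (x of tooth_face in the frame of gauge_blade between -0.025 and 0.004 m and z of tooth_face in the frame of gauge_blade between -0.007 and 0.007 m and x of gauge_blade in the frame of deck below 0 m and x of gauge_blade in the frame of sensor above 0 m and contact force between the fingers and gauge below 0.1 N), for 0.2 s.
2. the sensor is pushed up until it nips the blade against the tooth (x of sensor in the frame of deck above -0.0038 m and contact force between sensor and gauge above 0.5 N), for 0.1 s.
3. the gauge is held again and drawn part-way out of the gap with the sensor still dragging on its blade ((x of tooth_face in the frame of gauge_blade above 0.006 m or z of tooth_face in the frame of gauge_blade below -0.005 m) and contact force between the fingers and gauge above 1 N and contact force between sensor and gauge above 0.3 N), for 0.03 s.
At the end, for the whole second after the job is handed in: The air gap between sensor face and tooth is 3 mm (2.2 to 3.8 mm), and the 3 mm gauge lies at rest on its handle's base on the tray's floor, within its rim (x of sensor in the frame of deck between -0.0038 and -0.0022 m and x of gauge_grip in the frame of tray between -0.075 and 0.075 m and y of gauge_grip in the frame of tray between -0.11 and 0.11 m and z of gauge_grip in the frame of tray below 0.019 m and angle between gauge_grip's own z axis and vertical below 0.1 rad and linear speed of gauge below 0.02 m/s); the robot touches nothing.
It fails at once if the sensor bracket is pressed or pushed with more than 40 N (contact force between sensor and anything else above 40 N).
It fails at once if another gauge is shifted by more than 25 mm (distance of any of gauge_blue_grip, gauge_red_grip from where it was at the start of the episode above 0.025 m).
It fails at once if the pliers, cutters or screwdriver are shifted by more than 30 mm (distance of any of pliers_mid, cutters_mid, screwdriver_grip from where it was at the start of the episode above 0.03 m).
It also fails if it takes over 67 s, if anything falls off the work surface, if the arm or the gripper's body presses on something with over 40 N, if the wrist force passes 120 N, or if a joint passes its speed limit or range.

## Working session

There is one attempt and no reset: what is moved stays moved. The work goes in short steps, Python scripts to look and compute and a tool call to move; the robot and the scene stay as the last step left them, time stands still between calls to the robot, and variables do not carry over. Pictures are saved under pics/ and viewed, about 8 in all and at most 12, crops included, and the job is handed in when it is done.

Besides the shell and the picture viewer there is one more tool, called after ">>>" as name(argument=value, ...) on one line, values as JSON. apply_moves: Moves the arm, as the interface text tells. Its arguments: {"type":"object","properties":{"fingers":{"type":"array","items":{"type":"number"}},"dp":{"type":"array","items":{"type":"array","items":{"type":"number"}}},"yaw":{"type":"array","items":{"type":"number"}}},"required":["fingers","dp","yaw"]}

```bash
mkdir -p pics
cat > h.py <<'E'
from bench import *
import numpy as np, cv2
def snap(n,tag):
    d=get_image(n); cv2.imwrite(f'pics/{tag}.png',d['color']); np.savez(f'pics/{tag}.npz',c=d['color'],K=d['mtx'],T=d['camera_from_world']); return d
def load(tag):
    z=np.load(f'pics/{tag}.npz'); return z['c'],z['K'],z['T']
def ray(K,T,p):
    d=np.linalg.inv(K)@[p[0],p[1],1.]; R=T[:3,:3]; o=-R.T@T[:3,3]; d=R.T@d; return o,d/np.linalg.norm(d)
def onz(K,T,p,z):
    o,d=ray(K,T,p); return o+d*(z-o[2])/d[2]
def tri(a,b):
    (o1,d1),(o2,d2)=a,b
    A=np.array([[d1@d1,-d1@d2],[d1@d2,-d2@d2]]); s=np.linalg.solve(A,[d1@(o2-o1),d2@(o2-o1)])
    p,q=o1+s[0]*d1,o2+s[1]*d2; return (p+q)/2,np.linalg.norm(p-q)
def proj(K,T,P):
    q=K@(T[:3,:3]@np.asarray(P,float)+T[:3,3]); return q[:2]/q[2]
E
python3 - <<'E'
from h import *
s=read_state();print(s)
for n in('scene','top'):
    d=snap(n,n+'0');T=d['camera_from_world'];print(n,d['mtx'].tolist(),(-T[:3,:3].T@T[:3,3]).round(),T[:3,:3].round(3).tolist())
a=cv2.imread('pics/scene0.png');b=cv2.imread('pics/top0.png')
E
```

```text
{'clock': 0.0, 'joints': array([ 1.42960382e+00,  3.85572193e-01,  6.65574359e-03, -5.14255720e-04,
       -1.19397805e+00, -2.58639565e-01]), 'joint_vel': array([-7.61600487e-04,  5.05088345e-04, -1.63860426e-05, -1.59409870e-03,
        1.20859025e-03, -9.70986699e-04]), 'joint_efforts': array([ 1.18432778e-03, -3.92282474e+01,  1.88405067e+01,  4.18628007e+00,
       -4.67404825e-03,  6.70877327e-06]), 'position': array([243.15402771, 575.55154306, 403.6211715 ]), 'ee_rot': array([ 9.80063845e-01, -1.98679900e-01, -1.77005936e-04,  1.06130189e-03]), 'contact_force': array([-0.1786685 , -0.34667588,  0.57738408]), 'wrist_torque': array([-0.02557605,  0.01132392,  0.02568871]), 'gripper_width': 85.23636353513497}
scene [[520.4732534859588, 0.0, 326.1609838017992], [0.0, 520.4732534859588, 199.05368646925027], [0.0, 0.0, 1.0]] [1270.  683. 1020.] [[-0.698, 0.716, 0.009], [0.488, 0.485, -0.726], [-0.524, -0.502, -0.688]]
top [[364.93361256001435, 0.0, 316.63214367907653], [0.0, 364.93361256001435, 200.02289474185469], [0.0, 0.0, 1.0]] [ 456.    3. 1181.] [[-0.026, -1.0, -0.015], [-0.995, 0.028, -0.097], [0.097, 0.013, -0.995]]
```

View pics/scene0.png

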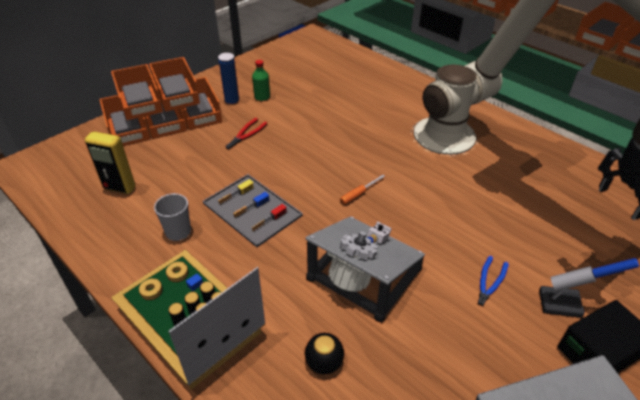

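View pics/top0.png

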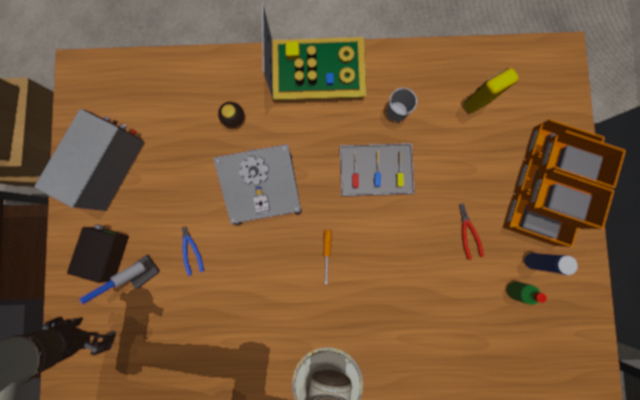

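Scene view: the stand is around (365,250), with the tray at (252,208) and the yellow gauge at (243,187). Top view: the stand is at (258,184) with the wheel at (254,170) and the sensor at (261,203). The tray is at (377,170), and the yellow handle at (401,180) has its blade pointing up (+x). I'll enlarge both regions.

Run:
```python
from h import *
def crop(t,x0,y0,w,h,s): 
    return cv2.resize(load(t)[0][y0:y0+h,x0:x0+w],None,fx=s,fy=s,interpolation=cv2.INTER_CUBIC)
a=crop('scene0',300,215,130,100,6); 
cv2.imwrite('pics/c1.png',a)
cv2.imwrite('pics/c2.png',crop('top0',205,140,105,90,6))
for t in('scene0','top0'):
    c,K,T=load(t);hsv=cv2.cvtColor(c,cv2.COLOR_BGR2HSV)
    x0,y0,x1,y1=(190,170,310,250) if t[0]=='s' else (338,140,416,200)
    for n,lo,hi in(('yel',(22,120,80),(35,255,255)),('blu',(105,120,60),(125,255,255)),('red',(172,150,60),(180,255,255)),('tan',(8,90,50),(20,255,255))):
        m=cv2.inRange(hsv,lo,hi);k=np.zeros_like(m);k[y0:y1,x0:x1]=m[y0:y1,x0:x1]
        N,l,st,ce=cv2.connectedComponentsWithStats(k)
        for i in range(1,N):
            if st[i][4]>8:print(t,n,st[i],ce[i].round(1),onz(K,T,ce[i],16).round(0))
```

```text
scene0 yel [238 180  15  11  92] [245.  184.6] [ 627. -258.   16.]
scene0 blu [254 192  15  14 102] [260.7 197.4] [ 630. -185.   16.]
scene0 tan [ 190  170  120   80 5915] [247.5 209.4] [ 687. -174.   16.]
scene0 tan [219 194  12   9  51] [224.2 198.3] [ 704. -255.   16.]
scene0 tan [234 206  13  11  71] [239.8 211.1] [ 706. -184.   16.]
scene0 tan [253 221  11   9  40] [257.8 224.9] [ 705. -109.   16.]
top0 yel [397 172   7  15  91] [399.9 179.4] [ 629. -252.   16.]
top0 blu [374 172   7  14  79] [377.3 178.9] [ 632. -180.   16.]
top0 tan [338 140  78  60 995] [377.3 170.6] [ 659. -181.   16.]
```

View pics/c1.png

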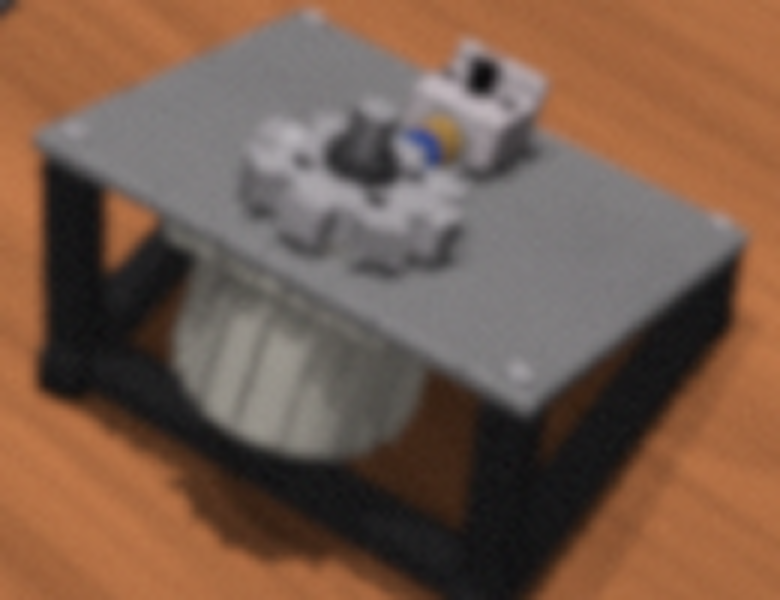

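View pics/c2.png

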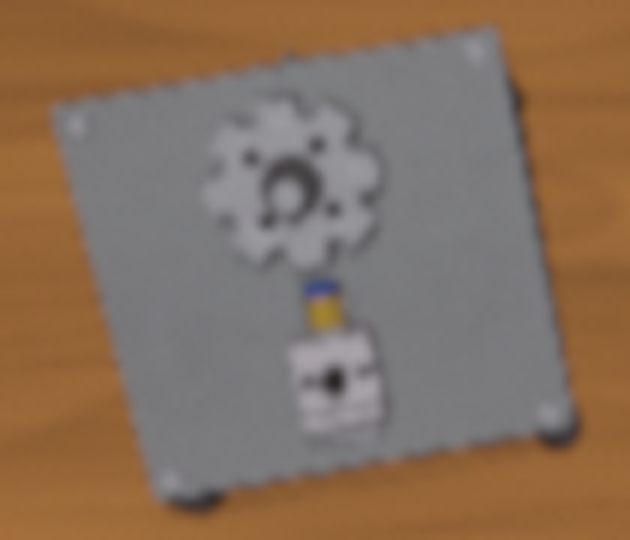

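c1 and c2 are sharp enough. In c1 the deck corners are at (38,140), (525,410), (745,238) and (310,12), and the blue face is near (425,145). In c2 they are at (52,105), (493,28), (577,430) and (155,497). There the facing tooth's tip is at (307,268) and the blue face edge at (322,283). Next I'll triangulate.

```bash
cat > deck.py <<'E'
from h import *
from scipy.spatial.transform import Rotation as R
f=lambda p,o:(np.array(p)+.5)/6-.5+np.array(o)
S={'fr':(38,140),'fl':(525,410),'nl':(745,238),'nr':(310,12)}
U={'fr':(493,28),'fl':(52,105),'nl':(155,497),'nr':(577,430)}
D={'fr':(95,-110,0),'fl':(95,110,0),'nl':(-115,110,0),'nr':(-115,-110,0)}
_,K1,T1=load('scene0');_,K2,T2=load('top0')
W={}
for k in S:
    W[k],e=tri(ray(K1,T1,f(S[k],(300,215))),ray(K2,T2,f(U[k],(205,140))))
    W[k+'e']=e
A=np.array([D[k] for k in S],float);B=np.array([W[k] for k in S])
ca,cb=A.mean(0),B.mean(0)
r,rs=R.align_vectors(B-cb,A-ca);o=cb-r.apply(ca)
# yaw from fit, tilt held at 25 deg
M=r.as_matrix();yaw=np.arctan2(-M[0,1],M[1,1])
r25=R.from_euler('z',yaw)*R.from_euler('y',-25,degrees=True);o25=cb-r25.apply(ca)
d2w=lambda p:o25+r25.apply(p)
w2d=lambda p:r25.inv().apply(np.asarray(p)-o25)
E
python3 - <<'E'
from deck import *
for k in S:print(k,W[k].round(1),round(W[k+'e'],1))
print('o',o.round(1),o25.round(1),'euler zyx',r.as_euler('ZYX',degrees=True).round(2),'rssd',rs, np.degrees(yaw))
for n,p,z in(('tooth tip top edge',(307,268),22),('blue face',(322,283),22),('hub',(290,190),48)):
    # top-view ray onto deck plane z
    oo,d=ray(K2,T2,f(p,(205,140)));a=w2d(oo);b=r25.inv().apply(d);q=a+b*(z-a[2])/b[2];print(n,q.round(1),d2w(q).round(1))
for n,p in(('tooth',(0,0,22)),('face',(-10,0,22)),('hub',(42,0,48)),('tabtop',(-76,0,37))):
    P=d2w(p);print(n,P.round(1),((proj(K1,T1,P)-(300,215)+.5)*6-.5).round(),((proj(K2,T2,P)-(205,140)+.5)*6-.5).round())
# gauge heights
for n,a,b in(('yel',(245,184.6),(399.9,179.4)),('blu',(260.7,197.4),(377.3,178.9))):print(n,tri(ray(K1,T1,a),ray(K2,T2,b)))
E
```

```text
fr [723.6  97.9 139.2] 1.4
fl [692.3 311.9 140.1] 3.2
nl [504.9 283.8  53.4] 4.2
nr [532.4  67.4  49. ] 0.7
o [622.3 191.5  99.6] [622.3 191.6  99.6] euler zyx [  8.11 -24.77   0.49] rssd 5.232534730344263 8.314798255329977
tooth tip top edge [-1.6  3.9 22. ] [611.1 193.9 118.9]
blue face [-10.4  -1.7  22. ] [604.  187.2 115.2]
hub [44.5 -0.7 48. ] [642.2 193.8 161.9]
tooth [613.1 190.2 119.6] [411. 148.] [314. 264.]
face [604.1 188.9 115.4] [423. 142.] [318. 283.]
hub [639.9 194.1 160.9] [379. 117.] [290. 195.]
tabtop [538.6 179.3 101.1] [508.  68.] [344. 417.]
yel (array([ 629.03026536, -252.2929463 ,   20.55132778]), np.float64(3.245211644942708))
blu (array([ 632.44407174, -179.90860953,   20.57146531]), np.float64(2.4606564574761793))
```

>>> apply_moves(fingers=[0.25, 0.25, 0.25, 0.25, 0.25, 0.25, 0.25, 0.25, 0.25, 0.25], dp=[[38.5, -82.8, 0], [38.5, -82.8, 0], [38.5, -82.8, 0], [38.5, -82.8, 0], [38.5, -82.8, 0], [38.5, -82.8, 0], [38.5, -82.8, 0], [38.5, -82.8, 0], [38.5, -82.8, 0], [38.5, -82.8, 0]], yaw=[-66, -66, -66, -66, -66, -66, -66, -66, -66, -66])

```text
clock: 1.1
position: [454.2, 120.3, 404.1]
ee_rot: [0.714, -0.7, -0.001, 0.001]
contact_force: [1.5, 0.9, 0.3]
gripper_width: 64.3
```

>>> apply_moves(fingers=[0.25, 0.25, 0.25, 0.25, 0.25, 0.25, 0.25, 0.25, 0.25, 0.25], dp=[[17.4, -37.2, 0], [17.4, -37.2, 0], [17.4, -37.2, 0], [17.4, -37.2, 0], [17.4, -37.2, 0], [17.4, -37.2, 0], [17.4, -37.2, -10], [17.4, -37.2, -12], [17.4, -37.2, -14], [17.4, -37.2, -14]], yaw=[0, 0, 0, 0, 0, 0, 0, 0, 0, 0])

```text
clock: 2.1
position: [627.5, -253.5, 259.4]
ee_rot: [0.713, -0.701, -0.003, 0.002]
contact_force: [0.7, 0.1, 0.5]
gripper_width: 63.9
```

Run:
```python
from h import *
s=read_state();print(s['position'],s['ee_rot'],s['gripper_width'],s['joints'])
a=snap('scene','s1')['color'];b=snap('top','t1')['color']
a=cv2.resize(a[140:240,190:290],None,fx=6,fy=6,interpolation=2)[:600];b=cv2.resize(b[130:210,335:425],None,fx=4,fy=4,interpolation=2)
cv2.imwrite('pics/c3.png',a)
c,K,T=load('s1')
P=s['position']
for z in(155,173):print(proj(K,T,P-[0,0,z]))
```

```text
[ 627.48690783 -253.50930233  259.43509121] [ 0.71302016 -0.70113266 -0.00330853  0.00207297] 63.92292896138482 [-1.45686309e-01  5.92702583e-01 -2.80159068e-02 -6.82844626e-04
 -9.57866571e-01  1.62893092e-01]
[242.7440444  161.61704233]
[243.39987988 166.62959476]
```

View pics/c3.png

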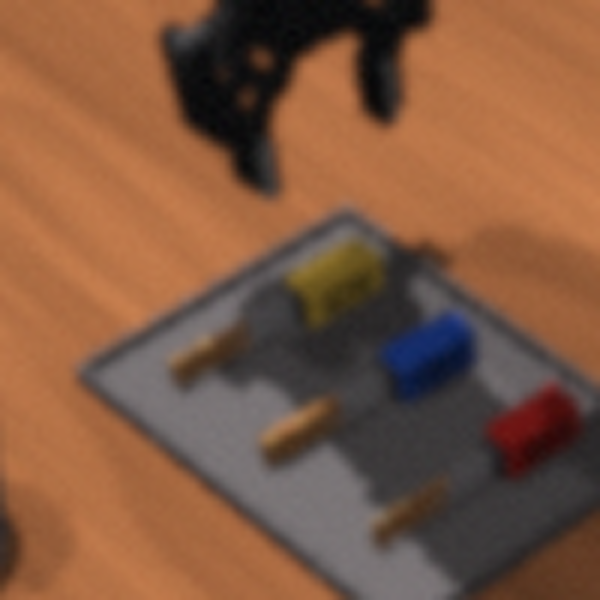

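c3 shows the open jaws straddling above the yellow handle, centred on it: tips at (265,190) and (388,118), handle at (335,280). The neck is thin and low. I'll go down in steps and watch the force.

>>> apply_moves(fingers=[0.25, 0.25, 0.25, 0.25, 0.25, 0.25], dp=[[0.1, 0.1, -3], [0.1, 0.1, -5.5], [0.1, 0.1, -6.2], [0.1, 0.1, -6.6], [0.1, 0.1, -6.8], [0.1, 0.1, -6.8]], yaw=[0, 0, 0, 0, 0, 0])

```text
clock: 2.8
position: [628.4, -252.2, 191.2]
ee_rot: [0.713, -0.701, -0.004, 0.003]
contact_force: [0.1, 0.8, 0.4]
gripper_width: 64.0
```

>>> apply_moves(fingers=[0.55, 0.6, 0.6, 0.6, 0.6, 0.6], dp=[[0, 0, 0], [0, 0, 0], [0, 0, 0], [0, 0, 0], [0, 0, 0], [0, 0, 0]], yaw=[0, 0, 0, 0, 0, 0])

```text
clock: 3.4
position: [629.2, -252.4, 194.7]
ee_rot: [0.713, -0.701, -0.002, 0.002]
contact_force: [-0.5, 1.1, 9.0]
gripper_width: 41.1
```

>>> apply_moves(fingers=[0.6, 0.6, 0.6, 0.6, 0.6, 0.6, 0.6], dp=[[0, 0, 0.2], [0, 0, 0.4], [0, 0, 0.6], [0, 0, 1], [0, 0, 1.5], [0, 0, 2], [0, 0, 2]], yaw=[0, 0, 0, 0, 0, 0, 0])

```text
clock: 4.1
position: [629.5, -252.6, 215.8]
ee_rot: [0.713, -0.701, -0.002, 0.002]
contact_force: [0.1, 0.2, 0.2]
gripper_width: 41.8
```

Run:
```python
from h import *
s=read_state();print(s['position'],s['contact_force'],s['wrist_torque'],s['gripper_width'])
a=snap('scene','s2')['color']
cv2.imwrite('pics/c4.png',cv2.resize(a[140:240,190:290],None,fx=6,fy=6,interpolation=2))
```

```text
[ 629.51538322 -252.55679203  215.76844979] [0.09966356 0.20180356 0.18609905] [-0.02465813 -0.06461401 -0.00242878] 41.814417581024315
```

View pics/c4.png

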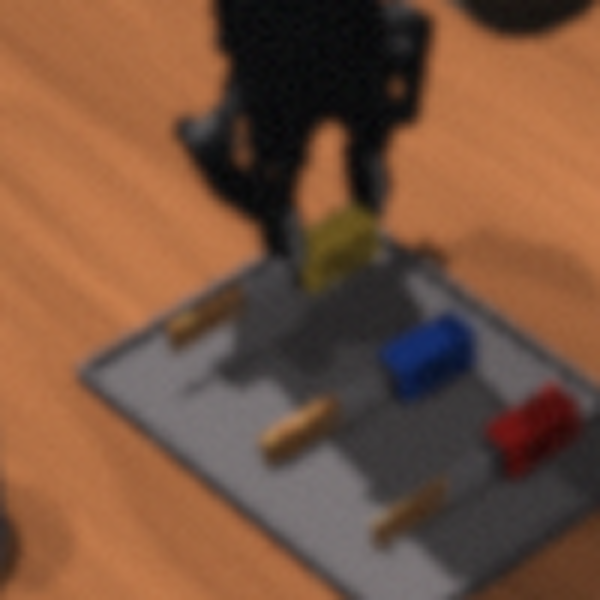

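c4 shows the yellow gauge clear of the tray floor, with its blade shadow offset, held end to end by the handle. I'll carry it to the free +y side of the deck. There I'll let it tip flat onto the slope and regrip it tilted.

>>> apply_moves(fingers=[0.6, 0.6, 0.6, 0.6, 0.6, 0.6, 0.6, 0.6, 0.6, 0.6], dp=[[0, 0, 4], [0, 0, 8], [0, 4, 12], [0, 8, 16], [-1, 13, 16.5], [-2, 18, 16.5], [-3, 23, 16.5], [-3.5, 28, 16.5], [-4, 33, 16.5], [-5, 37, 16.5]], yaw=[0, 0, 8, 16, 24, 32, 40, 48, 56, 64])

```text
clock: 5.15
position: [579.9, 114.6, 380.3]
ee_rot: [0.977, -0.214, -0.001, 0.003]
contact_force: [0.5, 0.1, -0.1]
gripper_width: 41.7
```

>>> apply_moves(fingers=[0.6, 0.6, 0.6, 0.6, 0.6, 0.6, 0.6, 0.6, 0.6], dp=[[0, 4, 0], [0, 8, 0], [0, 11, 0], [0, 14, 0], [0, 14, -2], [0, 14, -4], [0, 14, -6], [0, 14, -6.5], [0, 14, -6.5]], yaw=[8, 16, 24, 32, 33, 33, 33, 33, 33])

```text
clock: 6.05
position: [579.8, 254.4, 314.4]
ee_rot: [0.997, 0.073, -0.001, 0.003]
contact_force: [0.3, 0.7, -0.1]
gripper_width: 41.5
```

>>> apply_moves(fingers=[0.6, 0.6, 0.6, 0.6, 0.6, 0.6], dp=[[-0.9, 0.5, -1], [-0.9, 0.5, -2], [-0.9, 0.5, -2.5], [-0.9, 0.5, -2.8], [-0.9, 0.5, -3.1], [-0.9, 0.5, -3.1]], yaw=[0, 0, 0, 0, 0, 0])

```text
clock: 6.65
position: [570.9, 259.3, 283.1]
ee_rot: [0.997, 0.073, -0.001, 0.003]
contact_force: [0.1, 0.3, -0.7]
gripper_width: 41.6
```

>>> apply_moves(fingers=[0.6, 0.6, 0.6, 0.6, 0.6, 0.6], dp=[[0, 0, -0.1], [0, 0, -0.2], [0, 0, -0.3], [0, 0, -0.4], [0, 0, -0.4], [0, 0, -0.4]], yaw=[0, 0, 0, 0, 0, 0])

```text
clock: 7.25
position: [571.0, 259.4, 281.0]
ee_rot: [0.997, 0.073, -0.0, 0.003]
contact_force: [-2.6, -0.6, 5.6]
gripper_width: 41.9
```

>>> apply_moves(fingers=[0.42, 0.42, 0.42, 0.42, 0.42, 0.42, 0.42], dp=[[0, 0, 0.1], [0, 0, 0.2], [0, 0, 0.2], [-0.25, 0, 0], [-0.5, -0.05, -0.3], [-0.5, -0.05, -0.6], [-0.5, -0.05, -0.6]], yaw=[0, 0, 0, 0, 0, 0, 0])

```text
clock: 7.95
position: [565.7, 258.8, 274.1]
ee_rot: [0.997, 0.073, -0.001, 0.004]
contact_force: [0.3, -0.8, 0.3]
gripper_width: 49.4
```

Run:
```python
from h import *
a=snap('scene','s3')['color']
cv2.imwrite('pics/c5.png',cv2.resize(a[190:290,310:440],None,fx=6,fy=6,interpolation=2))
```

```text
(no output)
```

View pics/c5.png

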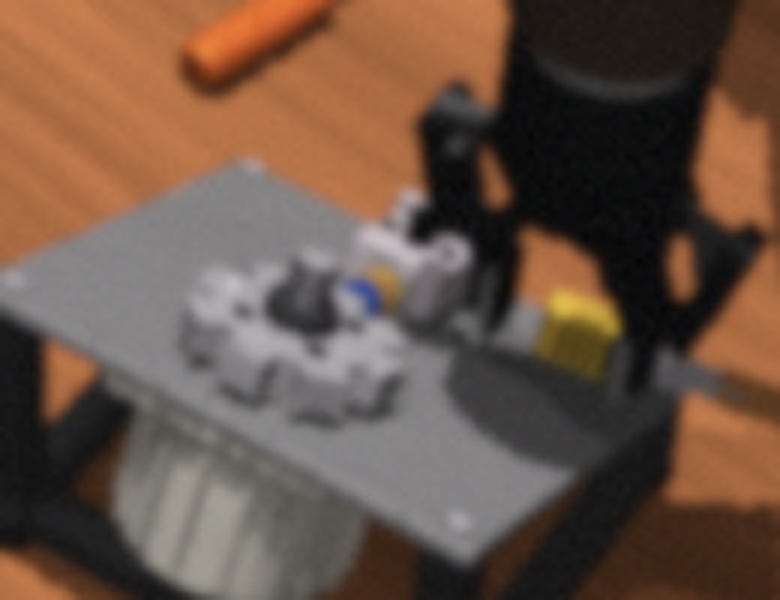

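c5 shows the handle (585,325) lying on the deck with the fingers at both ends. The neck is at (680,370), past the front finger. Regripping now.

>>> apply_moves(fingers=[0.5, 0.6, 0.6, 0.6, 0.6, 0.6, 0.6, 0.6], dp=[[0, 0, 0], [0, 0, 0], [0, 0, 0], [0, 0, 0], [0, 0, 0.5], [0, 0, 1.5], [0, 0, 3], [0, 0, 3]], yaw=[0, 0, 0, 0, 0, 0, 0, 0])

```text
clock: 8.8
position: [566.6, 259.3, 307.6]
ee_rot: [0.997, 0.073, 0.002, 0.002]
contact_force: [-0.3, 0.3, 0.6]
gripper_width: 34.2
```

Run:
```python
from h import *
print(read_state()['gripper_width'])
a=snap('scene','s4')['color']; b=snap('top','t4')['color']
A=cv2.resize(a[190:290,340:440],None,fx=5,fy=5,interpolation=2);B=cv2.resize(b[140:240,205:265],None,fx=5,fy=5,interpolation=2)
cv2.imwrite('pics/c6.png',np.hstack([A,B]))
```

```text
34.17580682311542
```

View pics/c6.png

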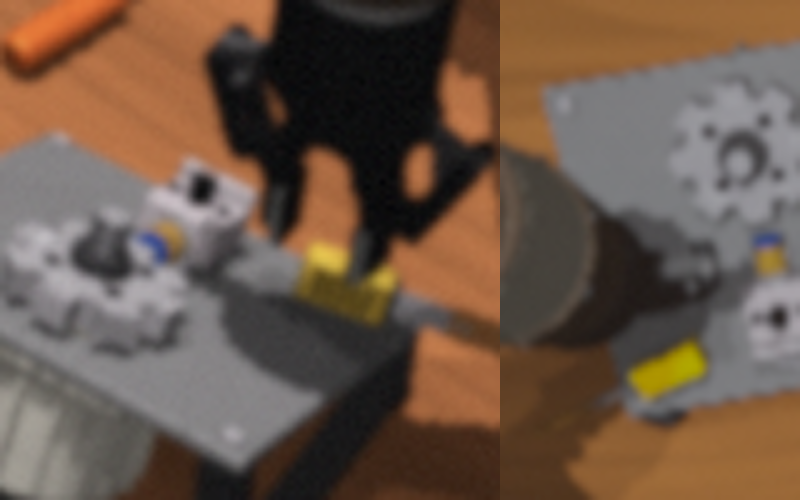

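c6 shows the grip slipped off. The gauge lies on the deck near its low left corner: handle at (345,285) in the left half and (668,370) in the right half, and somewhat yawed. I'll measure where it lies.

```bash
cat > yel.py <<'E'
from deck import *
def yel(t,x0,y0,x1,y1):
    c,K,T=load(t);hsv=cv2.cvtColor(c,cv2.COLOR_BGR2HSV);m=cv2.inRange(hsv,(22,110,60),(36,255,255));k=np.zeros_like(m);k[y0:y1,x0:x1]=m[y0:y1,x0:x1]
    N,l,st,ce=cv2.connectedComponentsWithStats(k);i=1+np.argmax(st[1:,4]);pts=np.argwhere(l==i)[:,::-1].astype(np.float32)
    return ce[i],cv2.minAreaRect(pts),K,T,st[i]
def pose(ts,tt):
    a=yel(ts,300,190,440,310);b=yel(tt,200,140,310,240)
    P,e=tri(ray(a[2],a[3],a[0]),ray(b[2],b[3],b[0]))
    print('scene',a[0].round(1),a[4],'top',b[0].round(1),b[1],b[4]);print('P',P.round(1),'err',round(e,1),'deck',w2d(P).round(1))
    # long axis in top view, corners cast to deck plane z=20
    box=cv2.boxPoints(b[1]);q=[]
    for p in box:
        oo,d=ray(b[2],b[3],p);A=w2d(oo);B=r25.inv().apply(d);q.append(A+B*(25-A[2])/B[2])
    q=np.array(q);e1,e2=q[1]-q[0],q[2]-q[1];l=e1 if np.linalg.norm(e1)>np.linalg.norm(e2) else e2
    print('len',np.linalg.norm(e1),np.linalg.norm(e2),'deck yaw of long axis',np.degrees(np.arctan2(l[1],l[0]))%180, 'mid deck', q.mean(0).round(1))
E
python3 - <<'E'
from yel import *
snap('scene','s5');snap('top','t5')
pose('s4','t4');pose('s5','t5')
E
```

```text
scene [404.3 244.3] [400 240   9  11  52] top [238.3 213.4] ((238.30001831054688, 213.6000213623047), (7.602630138397217, 15.205260276794434), 63.43495178222656) [231 208  15  12 114]
P [533.2 248.1  84.3] err 14.2 deck [-79.   68.8  19.9]
len 46.739100304499594 23.667342498536517 deck yaw of long axis 107.2174305035843 mid deck [-81.5  74.4  25. ]
scene [407.9 245.9] [400 240  18  13  87] top [238.4 213.4] ((238.30001831054688, 213.6000213623047), (7.602630615234375, 15.205260276794434), 63.43495178222656) [231 207  15  13 114]
P [530.9 252.3  79.7] err 5.4 deck [-82.4  73.3  16.4]
len 46.739100304499594 23.667342498536517 deck yaw of long axis 107.2174305035843 mid deck [-81.5  74.4  25. ]
```

The gauge came to rest on the deck at about (-81, 74) mm, yawed 17°, which matches the touched deck height of about 105 mm. I'll regrip it by its end faces, with the pads shifted downhill so they pass beside the neck.

>>> apply_moves(fingers=[0.25, 0.25, 0.25, 0.25, 0.25, 0.25, 0.25, 0.25, 0.25, 0.25], dp=[[-2, -0.5, 1], [-5, -1.4, 1], [-5, -1.4, 1], [-5, -1.4, 0], [-5, -1.4, -2], [-5, -1.4, -3.5], [-5, -1.4, -4.5], [-5, -1.4, -5.0], [-5, -1.4, -5.2], [-5, -1.4, -5.2]], yaw=[8, 17, 17, 17, 17, 17, 17, 17, 17, 17])

```text
clock: 10.0
position: [515.9, 244.8, 251.9]
ee_rot: [0.976, 0.219, -0.0, 0.004]
contact_force: [1.2, 0.6, -0.3]
gripper_width: 64.4
```

Run:
```python
from yel import *
s=read_state();print(s['position'],s['contact_force'])
a=snap('scene','s6')['color']; b=snap('top','t6')['color']
A=cv2.resize(a[200:290,360:430],None,fx=6,fy=6,interpolation=2);B=cv2.resize(b[165:255,205:265],None,fx=6,fy=6,interpolation=2)
cv2.imwrite('pics/c7.png',np.hstack([A,B]))
```

```text
[515.94982933 244.83698169 251.93957876] [ 1.15553077  0.57379973 -0.26799032]
```

View pics/c7.png

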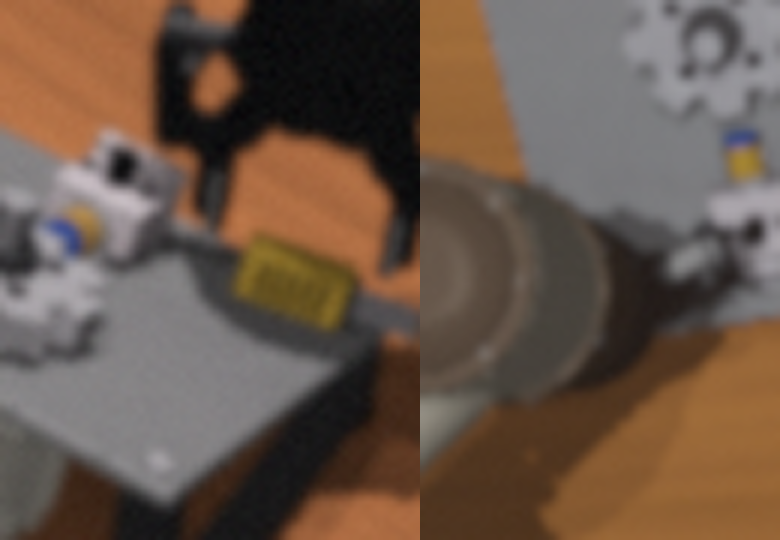

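c7 shows the handle (295,285) flat on its base, with its ribbed side facing uphill. The fingers at (215,225) and (398,270) sit about 7 mm too far back along the gauge. I'll shift forward and close.

>>> apply_moves(fingers=[0.25, 0.25, 0.25, 0.25, 0.25, 0.25], dp=[[0, 0, 0.5], [-0.15, 0.3, 0.9], [-0.3, 0.6, 0.9], [-0.3, 0.6, 0.4], [-0.3, 0.6, 0], [-0.3, 0.6, 0]], yaw=[0, 0, 0, 0, 0, 0])

```text
clock: 10.7
position: [512.6, 250.6, 251.5]
ee_rot: [0.976, 0.219, -0.001, 0.004]
contact_force: [0.5, 1.2, 0.3]
gripper_width: 63.7
```

>>> apply_moves(fingers=[0.4, 0.5, 0.6, 0.6, 0.6, 0.6, 0.6], dp=[[0, 0, 0], [0, 0, 0], [0, 0, 0], [0, 0, 0], [0, 0, 0], [0, 0, 0], [0, 0, 0]], yaw=[0, 0, 0, 0, 0, 0, 0])

```text
clock: 11.4
position: [512.5, 250.4, 251.7]
ee_rot: [0.976, 0.219, -0.001, 0.004]
contact_force: [-2.6, -1.9, 5.5]
gripper_width: 40.5
```

>>> apply_moves(fingers=[0.6, 0.6, 0.6, 0.6, 0.6, 0.6, 0.6], dp=[[0, 0, 0.5], [0, 0, 1.5], [0, 0, 3.5], [0, 0, 6.5], [0, 0, 9.5], [0, 0, 11], [0, 0, 11]], yaw=[0, 0, 0, 0, 0, 0, 0])

```text
clock: 12.1
position: [513.0, 250.9, 365.1]
ee_rot: [0.976, 0.22, 0.002, 0.003]
contact_force: [-0.5, 0.6, -1.1]
gripper_width: 40.1
```

Run:
```python
from yel import *
s=read_state();print(s['position'],s['contact_force'],s['gripper_width'])
snap('scene','s7')
a=yel('s7',300,170,450,310);print(a[0],a[1],a[4])
c,K,T=load('s7')
P=s['position'];print(proj(K,T,P-[0,0,170]), proj(K,T,P+np.array([16.3,7.7,-170])))
```

```text
[513.03017967 250.93572113 365.11228052] [-0.50460152  0.5848038  -1.12158774] 40.12774484555008
[412.65625 211.75   ] ((412.4000549316406, 212.30003356933594), (7.273237705230713, 6.640782833099365), 18.43494987487793) [409 208   8   9  32]
[419.41879093 207.58971529] [417.79876889 212.88480602]
```

Run:
```python
from h import *
c,K,T=load('s7');hsv=cv2.cvtColor(c,cv2.COLOR_BGR2HSV)
for y in range(200,226): print(y,' '.join('%2d/%3d/%3d'%tuple(hsv[y,x]) if 20<=hsv[y,x,0]<=36 and hsv[y,x,1]>90 else '    .    ' for x in range(402,432,2)))
```

```text
200     .         .         .         .         .         .         .         .         .         .         .         .         .         .         .    
201     .         .         .         .         .         .         .         .         .         .         .         .         .         .         .    
202     .         .         .         .         .         .         .         .         .         .         .         .         .         .         .    
203     .         .         .         .         .         .         .         .         .         .         .         .         .         .         .    
204     .         .         .         .         .         .         .         .         .         .         .         .         .         .         .    
205     .         .         .         .         .         .         .         .         .         .         .         .         .         .         .    
206     .         .         .         .         .         .         .         .         .         .         .         .         .         .         .    
207     .         .   
[... 2290 characters left out ...]
  .         .         .         .     20/176/132     .         .         .         .    
222     .         .         .         .         .         .         .         .         .         .         .         .         .         .         .    
223     .         .         .         .         .         .         .         .         .         .         .         .         .         .         .    
224     .         .         .         .         .         .         .         .         .         .         .         .         .         .         .    
225     .         .         .         .         .         .         .         .         .         .         .         .         .         .         .
```

The handle is lifted whole and still tilted, centred at (417,214) against a predicted (418,213). Next I'll locate the gap more precisely from the clean first pictures, using the touched deck height.

```bash
cat > deck2.py <<'E'
from deck import *
# horizontal fit from the top view onto the tilted plane with origin height 105 (touched)
def cast(p,z,o,K=K2,T=T2):
    oo,d=ray(K,T,p);a=r25.inv().apply(oo-o);b=r25.inv().apply(d);return a+b*(z-a[2])/b[2]
o2=np.array([o25[0],o25[1],105.])
for _ in range(5):
    e=np.mean([cast(f(U[k],(205,140)),0,o2)-np.array(D[k]) for k in U],axis=0);s=r25.apply(e);h=e[0]
    o2=o2+np.array([np.cos(yaw)*e[0]*np.cos(np.radians(25))-np.sin(yaw)*e[1],np.sin(yaw)*e[0]*np.cos(np.radians(25))+np.cos(yaw)*e[1],0])
d2w=lambda p:o2+r25.apply(p)
w2d=lambda p:r25.inv().apply(np.asarray(p)-o2)
E
python3 - <<'E'
from deck2 import *
print(o2.round(1),[ (cast(f(U[k],(205,140)),0,o2)-np.array(D[k])).round(1).tolist() for k in U])
print('tip',cast(f((307,268),(205,140)),22,o2).round(1),'face',cast(f((322,283),(205,140)),22,o2).round(1),'hub',cast(f((290,190),(205,140)),48,o2).round(1))
c,K,T=load('top0')
print('x: mean BGR over y -4..4 at z=22 (top view)')
for x in np.arange(-22,8,1.):
    v=[]
    for y in np.arange(-4,5,2.):
        q=proj(K,T,d2w((x,y,22))).astype(np.float32);v.append(cv2.getRectSubPix(c,(1,1),(float(q[0]),float(q[1])))[0,0])
    print(int(x),np.mean(v,0).round(),end=' | ')
c,K,T=load('scene0')
print('\nscene corners resid', [(proj(K,T,d2w(D[k]))-f(S[k],(300,215))).round(1).tolist() for k in S])
E
```

```text
[620.8 191.5 105. ] [[0.1, 2.8, 0.0], [-0.1, -1.1, 0.0], [1.7, -1.0, 0.0], [-1.7, -0.7, 0.0]]
tip [-1.1  2.8 22. ] face [-9.8 -2.7 22. ] hub [44.8 -1.8 48. ]
x: mean BGR over y -4..4 at z=22 (top view)
-22 [ 59. 122. 150.] | -21 [ 66. 120. 148.] | -20 [ 73. 118. 144.] | -19 [ 82. 114. 138.] | -18 [ 93. 109. 130.] | -17 [103. 104. 122.] | -16 [111.  97. 111.] | -15 [116.  91.  99.] | -14 [120.  85.  86.] | -13 [122.  81.  77.] | -12 [121.  80.  74.] | -11 [119.  79.  71.] | -10 [117.  81.  72.] | -9 [114.  85.  79.] | -8 [112.  90.  85.] | -7 [110.  94.  90.] | -6 [109.  97.  95.] | -5 [108. 100.  98.] | -4 [108. 103. 102.] | -3 [111. 107. 107.] | -2 [115. 111. 112.] | -1 [120. 117. 117.] | 0 [126. 122. 124.] | 1 [132. 128. 130.] | 2 [138. 134. 135.] | 3 [143. 138. 140.] | 4 [146. 141. 142.] | 5 [149. 144. 145.] | 6 [150. 145. 146.] | 7 [151. 146. 147.] | 
scene corners resid [[-0.0, -2.8], [2.0, -1.8], [2.3, -1.2], [-0.3, -1.7]]
```

>>> apply_moves(fingers=[0.6, 0.6, 0.6, 0.6, 0.6, 0.6, 0.6, 0.6, 0.6, 0.6], dp=[[0, -3, 1.5], [1, -7, 1.5], [3, -11, 1.5], [6, -15, 1.5], [9.6, -17, 1], [9.6, -17, -1], [9.6, -17, -3], [9.6, -17, -4.5], [9.6, -17, -4.5], [9.6, -17, -4.5]], yaw=[-6, -12, -17.1, -17.1, -17.1, -17.1, -17.1, -17.1, -17.1, -17.1])

```text
clock: 13.15
position: [608.6, 80.6, 317.1]
ee_rot: [0.997, 0.072, -0.001, 0.004]
contact_force: [-0.6, 0.0, -0.2]
gripper_width: 40.0
```

Run:
```python
from deck2 import *
s=read_state();P=s['position'];print(P,s['ee_rot'],s['contact_force'],s['gripper_width'])
C=P+[17.8,2.6,-170];print('C deck',w2d(C))
snap('scene','s8');c,K,T=load('s8');hsv=cv2.cvtColor(c,cv2.COLOR_BGR2HSV)
m=cv2.inRange(hsv,(19,110,60),(36,255,255));k=np.zeros_like(m);k[180:300,310:420]=m[180:300,310:420]
N,l,st,ce=cv2.connectedComponentsWithStats(k)
print([(st[i].tolist(),ce[i].round(1).tolist()) for i in range(1,N) if st[i][4]>8], 'pred C',proj(K,T,C))
e=r25.apply([0,1,0])
for n,d in(('blade start',52),('blade mid',73),('end',94)):print(n,proj(K,T,C+d*e).round(1))
# tan mask
m=cv2.inRange(hsv,(8,70,50),(20,255,255))
cv2.imwrite('pics/c8.png',cv2.resize(c[185:275,305:405],None,fx=7,fy=6,interpolation=2))
```

```text
[608.57244511  80.64661729 317.06649369] [ 9.97402721e-01  7.19279079e-02 -8.81314105e-04  3.66206230e-03] [-0.60119678  0.04332985 -0.1952494 ] 40.01619206522908
C deck [   8.56192824 -107.95119698   42.42274756]
[([322, 203, 18, 17, 173], [330.0, 211.1])] pred C [331.21018933 210.95024228]
blade start [349.3 220.3]
blade mid [356.8 224.1]
end [364.4 228. ]
```

View pics/c8.png

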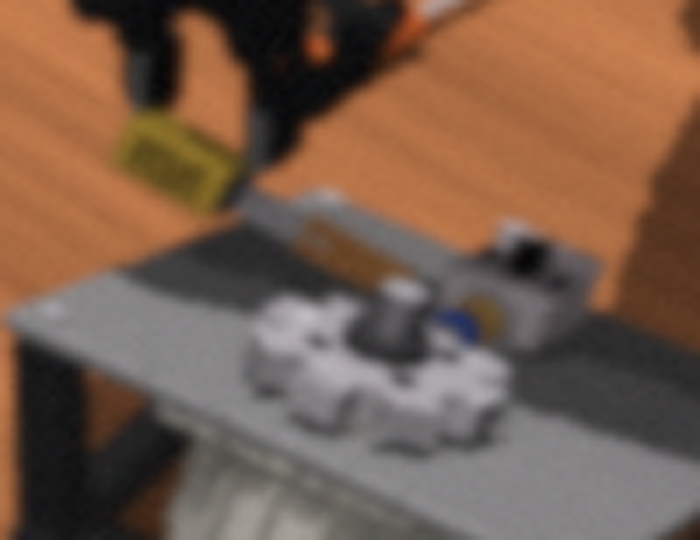

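c8 shows the blade (300–415, 230–275) lined up with the gap and lying parallel to it. Measured positions agree with predictions to about 1 px relative to the deck. I'll lower and slide it in along deck y.

>>> apply_moves(fingers=[0.6, 0.6, 0.6, 0.6, 0.6], dp=[[0.05, 0, -1], [0.05, 0, -2], [0.05, 0, -2.7], [0.05, 0, -2.9], [0.05, 0, -2.9]], yaw=[0, 0, 0, 0, 0])

```text
clock: 13.7
position: [609.0, 80.5, 289.5]
ee_rot: [0.997, 0.072, -0.0, 0.004]
contact_force: [-1.9, -1.5, 5.3]
gripper_width: 40.1
```

>>> apply_moves(fingers=[0.6, 0.6, 0.6, 0.6, 0.6, 0.6], dp=[[-0.04, 0.3, 0], [-0.08, 0.6, 0], [-0.14, 1, 0], [-0.2, 1.4, 0], [-0.2, 1.4, 0], [-0.2, 1.4, 0]], yaw=[0, 0, 0, 0, 0, 0])

```text
clock: 14.3
position: [607.0, 95.2, 289.7]
ee_rot: [0.997, 0.073, 0.0, 0.003]
contact_force: [-2.9, 0.4, 5.2]
gripper_width: 40.2
```

>>> apply_moves(fingers=[0.6, 0.6, 0.6, 0.6, 0.6, 0.6], dp=[[0, 0, 0.15], [-0.05, 0.3, 0.15], [-0.1, 0.7, 0.15], [-0.15, 1.1, 0.15], [-0.2, 1.4, 0.15], [-0.2, 1.4, 0.1]], yaw=[0, 0, 0, 0, 0, 0])

```text
clock: 14.9
position: [605.0, 109.9, 290.7]
ee_rot: [0.997, 0.073, 0.0, 0.003]
contact_force: [-1.1, -0.2, 4.1]
gripper_width: 40.2
```

Run:
```python
from deck2 import *
s=read_state();P=s['position'];print(P,s['contact_force'],s['wrist_torque'],'C deck',w2d(P+[17.8,2.6,-170]))
a=snap('scene','s9')['color'];b=snap('top','t9')['color']
A=cv2.resize(a[190:270,310:395],None,fx=6,fy=6,interpolation=2);B=cv2.resize(b[160:220,240:285],None,fx=6,fy=8,interpolation=2)
cv2.imwrite('pics/c9.png',np.hstack([A,B]))
```

```text
[604.97471335 109.897941   290.66167507] [-1.05678719 -0.22755318  4.05304257] [0.23651142 0.58859863 0.20368152] C deck [ -1.98984859 -78.48707502  18.20862808]
```

View pics/c9.png

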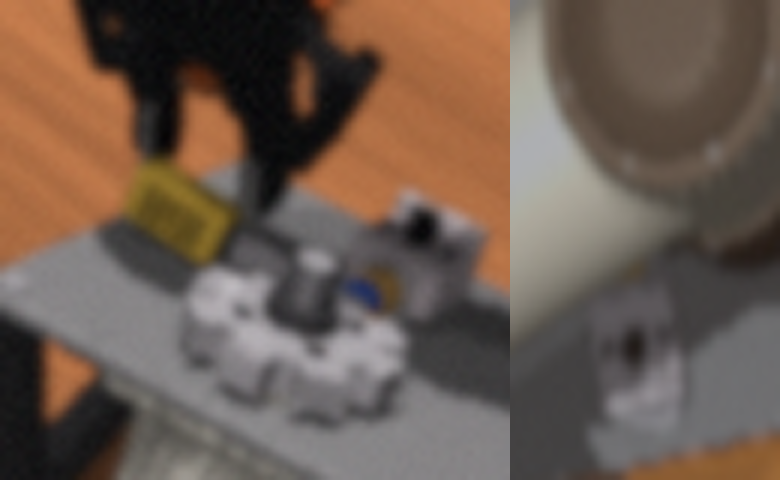

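c9 shows the handle (180,210) parallel to the deck and touching it. The neck passes behind the hub, in front of the blue face at (362,293). Letting go.

>>> apply_moves(fingers=[0.5, 0.42, 0.35, 0.3, 0.3], dp=[[0, 0, 0], [0, 0, 0], [0, 0, 0], [0, 0, 0], [0, 0, 0]], yaw=[0, 0, 0, 0, 0])

```text
clock: 15.5
position: [605.0, 109.7, 290.4]
ee_rot: [0.997, 0.073, 0.0, 0.003]
contact_force: [-1.0, 0.2, 0.5]
gripper_width: 59.9
```

Run:
```python
from deck2 import *
s=read_state();P=s['position'];print(P,s['contact_force'],s['gripper_width'])
snap('scene','s10')
def ycen(t):
    c,K,T=load(t);hsv=cv2.cvtColor(c,cv2.COLOR_BGR2HSV);m=cv2.inRange(hsv,(19,110,60),(36,255,255));k=np.zeros_like(m);k[195:260,310:362]=m[195:260,310:362]
    N,l,st,ce=cv2.connectedComponentsWithStats(k);i=1+np.argmax(st[1:,4]);print(t,st[i],ce[i].round(1),cv2.minAreaRect(np.argwhere(l==i)[:,::-1].astype(np.float32)))
ycen('s9');ycen('s10')
c,K,T=load('s10')
# predicted outline centre of uphill face+top for resting handle, bias-corrected by scene corner residuals
for x in(-1.5,-4,-7,-12):print(x,(proj(K,T,d2w((x,-78,12)))).round(1),'uphill face',(proj(K,T,d2w((x+10,-78,12)))).round(1))
```

```text
[604.99373682 109.71931467 290.35740351] [-0.95063533  0.21140274  0.48947747] 59.90035750289198
s9 [331 216  19  18 195] [339.5 224.9] ((339.42303466796875, 224.61538696289062), (18.027755737304688, 11.648702621459961), 33.690067291259766)
s10 [338 217  15  15 142] [344.8 223.2] ((344.4923095703125, 223.1384735107422), (13.891888618469238, 11.41119384765625), 29.744882583618164)
-1.5 [340.3 226.5] uphill face [338.1 227.5]
-4 [340.8 226.3] uphill face [338.7 227.3]
-7 [341.4 226. ] uphill face [339.3 227. ]
-12 [342.5 225.5] uphill face [340.4 226.5]
```

The handle moved when released. I'll check with a coarse character map, without spending a picture view.

```bash
cat > amap.py <<'E'
from h import *
def amap(t,x0,y0,x1,y1):
    c=load(t)[0];hsv=cv2.cvtColor(c,cv2.COLOR_BGR2HSV).astype(int)
    for y in range(y0,y1):
        r=''
        for x in range(x0,x1):
            h,s,v=hsv[y,x]
            if s>100 and 19<=h<=36: ch='Y' if v>115 else 'y'
            elif s>100 and h<19: ch='w' if v>100 else 't'
            elif s>90 and 100<h<130: ch='B'
            else: ch=' .:-=+*#%@'[min(9,v*10//256)]
            r+=ch
        print(y,r)
E
python3 - <<'E'
from amap import *
print('s9');amap('s9',318,205,392,246);print('s10');amap('s10',318,205,392,246)
E
```

```text
s9
205 wwwwwwwwwwwwwwt      ttwwwtttt          twwwt.     .twwwwwwwwwwwwwwwwwwwww
206 wwwwwwwwwwwwwwt..    ttwwwwwwtt         twwwt.     ttwwwwwwwwwwwwwwwwwwwww
207 wwwwwwwwwwwwwwt...  tttwwwwwwwt         ttwwt.    ttwwwwwwwwwwwwwwwwwwwwww
208 wwwwwwwwwwwwwww:...  ttwwwwwwwtt        ttttt    ttwwwwwwwwwwwwwwwwwwwwwww
209 wwwwwwwwwwwwwwt::.   ttwwwwwwwwtt       ttttt    ttwwwwwwwwwwwwwwwwwwwwwww
210 wwwwwwwwwwwwwwt:..   ttwwwwwwwwwt        ..     ttwwwwwwwwwwwwwwwwwwwwwwww
211 wwwwwwwwwwwwwwt:..   twwwwwwwwwwtt              twwwwwwwwwwwwwwwwwwwwwwwww
212 wwwwwwwwwwwwwwt:.. t twwwwwwwwwwtt             ttwwwwwwwwwwwwwwwwwwwwwwwww
213 wwwwwwwwwwwwwww::.  ttwwwwwwwwwwtt            ttwwwwwwwwwwwwwwwwwwwwwwwwww
214 wwwwwwwwwwwwwww-:. tttwwwwwwwwwwwt           ttwwwwwwwwwwwwwwwwwwwwwwwwwww
215 wwwwwwwwwwwwwwww:.yttwwwwwwwwwwwtt          ttwwwwwwwwwwwwwwwwwwwwwwwwwwww
216 wwwwwwwwwwwwwwwwtyyytwwwwwwwwwwwt:.        ttwwwwwwwwwwwwwwwwwwwwwwwwwwwww
217 wwwwwwwwwwwwwwwwYyyywwwwwwwwww+=-:.      tttwwwwwwwwwwwwwwwwwwwwwwwwwwwwww
218 wwwwwwwwwwwwwwwYYYYYYwwwwww*+++=-:..   .tttwwwwwwwwwwwwwwwwwwwwwww
[... 4684 characters left out ...]
++++++++===--::::-=+***###****+=-::----:::---::::ttt----==---::--=++
238 ++++++++++++++++===----=+++**###****+-:::----:::----:-::tt---===--:::--===
239 ++++++++++++++++++===-=++**********+=-:::----:::----::::tt---===--::::--==
240 ++++++++++++++++++++===+*******+++*+-::::---::.:-==---::-t---==--:::::::--
241 ++++++++++++++++++++++=++******==+++-:::::-:::.:-===---::----==--:::...:::
242 ++++++++++++++++++++++==+******+==++-:.:::::::.:-=++===---------::........
243 +++++++++++++++++++++====+++****++++=-:::::.:..:-===++++==-::::::.........
244 =++++++++++++++++++++=======+++*****++=-::.....:-===++***+=-::::..........
245 ==+++++++++++++++++++==-======+**#****++=--:::--=++++*****+-::::::::......
```

>>> apply_moves(fingers=[0.25, 0.2, 0.2, 0.2, 0.2, 0.2, 0.2, 0.2, 0.2, 0.2], dp=[[0, 0, 0], [0, 0, 1], [0, 0, 3], [0, 0, 6], [0, 0, 9], [-2, -2, 9], [-6, -5, 9], [-10, -8, 9], [-14, -11, 9], [-16, -12, 9]], yaw=[0, 0, 0, 0, 0, 0, 0, 0, 0, 0])

```text
clock: 16.55
position: [441.7, -12.4, 381.2]
ee_rot: [0.997, 0.072, 0.0, 0.003]
contact_force: [0.5, -0.5, 0.8]
gripper_width: 68.3
```

Run:
```python
from amap import *
print(read_state()['position'])
snap('scene','s11');snap('top','t11')
print('s11');amap('s11',330,212,385,246);print('t11');amap('t11',240,165,312,215);print('t0');amap('top0',240,165,275,215)
```

```text
[441.70197992 -12.38788788 381.16148003]
s11
212 wwwwwwwwwwwtttttttwwYYYwwwwtttttttttttttttttttttttttttt
213 wwwwwwwwwwwwttttttwYYYYYYYwwttttttttttttttttttttttttttt
214 wwwwwwwwwwwwwwttttwYYYYYYYYwwtttttttttttttttttttttttttt
215 wwwwwwwwwwwwwwwwwwyYYYYYYYYYwtttttttttttttttttttttttttt
216 wwwwwwwwwwwwwwwwwwyYYYYYYYYYYwttttttttttttttttttttttttt
217 wwwwwwwwwwwwwwwwwwYyYYYYYYYYYwwtttttttttttttttttttttttt
218 wwwwwwwwwwwwwww*+wyyyYYYYYYYYYwwttttttttttttttttttttttt
219 wwwwwwwwwwwww*+++=yyyyYYYYYYYYYwwtttttttttttttttttttttt
220 wwwwwwwwwww*++++==yyyyYYYYYYYYYwwwwwttttttttttttttttttt
221 wwwwwwwww*++++++==-yyyYYYYYYYYYwwwwwwwwttttttt====wtttt
222 wwwwwww*++++++++===yyyYYYYyYYYY++wwwwwwwwttttt=+*+==ttt
223 wwww+++++++++++++===yyYYYy:---=+++*wwwwwwwwww=++*++===w
224 ww*+++++++++++++++==yYYYy::---=+++++*wwwwwwww++++====+=
225 *+++++++++++++++++===YYYy::--===++++++*wwwww***+=::--++
226 +++++++++++++++++++++YYYy::--==++++++++*****++*+-...:=*
227 ++++++++++++++++++++++Yy::--====++++++++****++++-. .:=+
228 ++++++++++++++++++++++=--:---==+++++++++*###**+=:. .-=+
229 ++++++++++++++++++++++==-----==
[... 6141 characters left out ...]
++++*******+========
198 ============++************+========
199 ============++************+========
200 ============++*****++++*+++========
201 =============+****+=-=+++==========
202 =============+++++=-::=++==+=======
203 =============++===-:.:=+*+++=======
204 =============++====-::=+****+======
205 ==============+++++=--+*****+======
206 ==============+****+=++****+=======
207 ==============++***+++++++++=======
208 ==============+++++++++*+++++======
209 ===============+++++++**++++=======
210 ==============+++**++++++++========
211 ==============++++++++++==+========
212 =====================++++++========
213 ========================+++========
214 =========================+=========
```

The gauge slid on release and now lies yawed on the deck, with its blade tip just outside the gap on the -y side. I'll measure its pose.

```bash
cat > gp.py <<'E'
from deck2 import *
def comp(t,box,lo,hi):
    c,K,T=load(t);x0,y0,x1,y1=box;hsv=cv2.cvtColor(c,cv2.COLOR_BGR2HSV);m=cv2.inRange(hsv,lo,hi);k=np.zeros_like(m);k[y0:y1,x0:x1]=m[y0:y1,x0:x1]
    N,l,st,ce=cv2.connectedComponentsWithStats(k);i=1+np.argmax(st[1:,4]);pts=np.argwhere(l==i)[:,::-1].astype(np.float32)
    return ce[i],pts,K,T
def gauge(ts,tt,bs,bt):
    a=comp(ts,bs,(19,100,60),(36,255,255));b=comp(tt,bt,(19,100,60),(36,255,255))
    P,e=tri(ray(a[2],a[3],a[0]),ray(b[2],b[3],b[0]));print('tri',P.round(1),round(e,1),'deck',w2d(P).round(1))
    q=np.array([cast(p,20,o2) for p in b[1]]);m=q.mean(0);ev=np.linalg.svd(q[:,:2]-m[:2])
    print('top-view centroid at deck z20',m.round(1),'axis deg',np.degrees(np.arctan2(*ev[2][0][::-1]))%180,'spread',(ev[1]/np.sqrt(len(q))*np.sqrt(12)).round(1))
E
python3 - <<'E'
from gp import *
gauge('s11','t11',(340,205,365,232),(275,190,300,212))
for p in((262,187),(264,188.5),(268,190),(288,201.5)):print(p,cast(p,14,o2).round(1),cast(p,20,o2).round(1))
E
```

```text
tri [561.9 102.   86.7] 4.0 deck [-72.3 -80.1  13.5]
top-view centroid at deck z20 [-71.3 -78.9  20. ] axis deg 47.49474949660785 spread [44.9 23.3]
(262, 187) [-14.8 -12.1  14. ] [-13.1 -13.   20. ]
(264, 188.5) [-20.4 -16.9  14. ] [-18.7 -17.8  20. ]
(268, 190) [-27.1 -27.6  14. ] [-25.3 -28.4  20. ]
(288, 201.5) [-73.5 -79.1  14. ] [-71.4 -79.6  20. ]
```

>>> apply_moves(fingers=[0.25, 0.25, 0.25, 0.25, 0.25, 0.25, 0.25, 0.25, 0.25, 0.25], dp=[[3, 3, 0], [6, 7, 0], [10, 11, 0], [10.6, 12.4, 0], [10.6, 12.4, -3], [10.6, 12.4, -7], [10.6, 12.4, -10], [10.6, 12.4, -12], [10.6, 12.4, -12.5], [10.6, 12.4, -12.5]], yaw=[-8, -16, -24, -32, -39, -39, -39, -39, -39, -39])

```text
clock: 17.65
position: [548.9, 112.6, 256.5]
ee_rot: [0.964, -0.265, -0.0, 0.003]
contact_force: [-0.0, -0.2, -0.1]
gripper_width: 64.0
```

Run:
```python
from gp import *
from amap import amap
s=read_state();P=s['position'];print(P,s['ee_rot'],s['contact_force'],s['gripper_width'])
snap('scene','s12');amap('s12',325,195,385,236)
c,K,T=load('s12')
u=np.array([np.cos(np.radians(59.1)),np.sin(np.radians(59.1)),0])
for d in(-32,32):print(proj(K,T,P+d*u-[0,0,166]).round(1))
```

```text
[548.87632678 112.61872121 256.46283257] [ 9.64324464e-01 -2.64706297e-01 -1.54109507e-04  2.98021651e-03] [-0.02870168 -0.22546881 -0.05295656] 63.99166987983914
195 wwwwwwwwwwwwwwwwwwwwwwwwwwwtt                 .twwwwwwwwwwww
196 wwwwwwwwwwwwwwwwwwwwwwwwwwwtt              .  .twwwwwwwwwwww
197 wwwwwwwwwwwwwwwwwwwwwwwwwwwtt.           .....ttwwwwwwwwwwww
198 wwwwwwwwwwwwwwwwwwwwwwwwwwwtt.           .....ttwwwwwwwwwwww
199 wwwwwwwwwwwwwwwwwwwwwwwwwwwtt.           ......twwwwwwwwwwww
200 wwwwwwwwwwwwwwwwwwwwwwwwwwttt            ......twwwwwwwwwwww
201 wwwwwwwwwwwwwwwwttwwwwwwtttt.            .....:twwwwwwwwwwww
202 wwwwwwwwwwwwwwwwtttwwwwttttt.          tt.....:twwwwwwwwwwww
203 wwwwwwwwwwwwwwwwwtttttttttttt      .tttttt...:::twwwwwwwwwww
204 wwwwwwwwwwwwwwwwwwttttttwwwtt      ttwwwttt.::::-ttwwwwwwwww
205 wwwwwwwwwwwwwwwwwwwwttwwwwwtt      ttwwwwt:.:----:twwwwwwwww
206 wwwwwwwwwwwwwwwwwwwwwwwwwwwwt      ttwwtt:..:----:.twwwwwwww
207 wwwwwwwwwwwwwwwwwwwwwwwwwwwwtt  tt  tttt....:::::..twwwwwwww
208 wwwwwwwwwwwwwwwwwwwwwwwwwwwwtttttttt      ........ttwwwwwwww
209 wwwwwwwwwwwwwwwwwwwwwww
[... 1055 characters left out ...]
.    .twwwwww--:...:-=
226 www*+++++++++++===--::::::yyyy.:::::::.    .twwwww-::.   .-=
227 *++++++++++++++++==--:::::yyy:.:::::::.    ..:---::::.   .:=
228 ++++++++++++++++++==-:::::::::.:::::::.. ...:::-::::.    .--
229 +++++++++++++++++++==-::::::::::::::ttt....:::----::..   .:-
230 ++++++++++++++++++++==--::::::::::-----:...:----===--:...::-
231 +++++++++++++++++++++==---::::::::-==+=-:.::---=+++++=----::
232 ++++++++++++++++++++++===--:::::::-++*+=-::---===+****+++=-:
233 ++++++++++++++++++++++++=====----:-=+**+=---====++****##**+-
234 +++++++++++++++++++++++++==++++=----=+++=--==++***+****###*+
235 +++++++++++++++++++******+++***+=----===---==++www**+****#*+
[356.9 208.7]
[364.7 226.3]
```

>>> apply_moves(fingers=[0.4, 0.5, 0.6, 0.6, 0.6, 0.6, 0.6, 0.6, 0.6, 0.6], dp=[[0, 0, 0], [0, 0, 0], [0, 0, 0], [0, 0, 0], [0, 0, 0], [0, 0, 0], [0, 0, 0.5], [0, 0, 2], [0, 0, 5], [0, 0, 8]], yaw=[0, 0, 0, 0, 0, 0, 0, 0, 0, 0])

```text
clock: 18.7
position: [549.0, 112.6, 338.7]
ee_rot: [0.964, -0.265, 0.001, 0.002]
contact_force: [-0.1, -0.0, 0.3]
gripper_width: 34.0
```

Run:
```python
from gp import *
from amap import amap
s=read_state();P=s['position'];print(P,s['contact_force'],s['gripper_width'])
snap('scene','s13');amap('s13',335,170,395,225)
```

```text
[548.99685674 112.60374992 338.72851346] [-0.10698643 -0.01044161  0.34637352] 33.986347733605896
170 wwwwwwwwwwwwwwwwwwttt             .....twwwwwwwwwwwwwwwwwwww
171 wwwwwwwwwwwwwwwwwwwtt            .....ttwwwwwwwwwwwwwwwwwwww
172 wwwwwwwwwwwwwwwwwwwwt.            .....twwwwwwwwwwwwwwwwwwww
173 wwwwwwwwwwwwwwwwwwwwtt           .....twwwwwwwwwwwwwwwwwwwww
174 wwwwwwwwwwwwwwwwwwwwt.            ....:wwwwwwwwwwwwwwwwwwwww
175 wwwwwwwwwwwwwwwwwwwwt             ....:wwwwww****wwwwwwwwwww
176 wwwwwwwwwwwwwwwwwwwwtt            ....:wwwww*****wwwwwwwwwww
177 wwwwwwwwwwwwwwwwwwwwtt            ....:wwww******wwwwwwwwwww
178 wwwwwwwwwwwwwwwwwwwwwt.           ....:www***++wwwwwwwwwwwww
179 wwwwwwwwwwwwwwwwwwwwwt.           ..:::-w==+++wwwwwwwwwwwwww
180 wwwwwwwwwwwwwwwwwwwwwt.          ...:----::-wwwwwwwwwwwwwwww
181 wwwwwwwwwwwwwwwwwwwwwt.   B      ...:----:.twwwwwwwwwwwwwwww
182 wwwwwwwwwwwwwwwwwwwwwt.      ... ...::--:..twwwwwwwwwwwwwwww
183 wwwwwwwwwwwwwwwwwwwwwt      .ttt......::..ttwwwwwwwwwwwwwwww
184 wwwwwwwwwwwwwwwwwwwwwt      ttttt   ......twwwwwwwwwwwwwwwww
185 wwwwwwwwwwwwwwwwwwwwwt 
[... 1872 characters left out ...]
wwwwwwwwyYYYYYwwwwwwwwwwwwwwwwwwwwwwwwwwwwwwwwwwww
215 wwwwwwwwwwwwwwwwwtyyYYYYYwwwwwwwwwwwwwwwwwwwwwwwwwwwwwwwwwww
216 wwwwwwwwwwwwwwwwwyyyYYYYYwwwwwwwwwwwwwwwwwwwwwwwwwwwwwwwwwww
217 wwwwwwwwwwwww++=tyyyyYYYYYwwwwwwwwwwwwwwwwwwwwwwwwwwwwwwwwww
218 wwwwwwwwww*+++=-yyyyyYYYYYwwwwwwwwwwwwwwwwwwwwwwwwwwwwwwwwww
219 wwwwwwww*++===--yyyyyYYyYYYwwwwwwwwwwwwwwwwwwwwwwwwwwwwwwwww
220 wwwwww*++===--::yyyyyyyyyyywwwwwwwwwwwwwwwwwwwwwwwwwwwwwwwww
221 wwww*+++=---:::::yyyyyy::yywwwwwwwwwwwwwwwwwwwwwwwwwwwwwwwww
222 w+++++==--:::::::yyyyy:.:::wwwwwwwwwwwwwww==wwwwwwwwwwwwwwww
223 ++++++=--::::::::yyyyy..:::-wwwwwwwwwwwwww=--wwwwwwwwwwwwwww
224 ++++++==-:::::::::yyyy.::::::-wwwwwwwwwww=-:::twwwwwwwwwwwww
```

The pads passed downhill of the handle without touching it, and it hasn't moved. This time I'll grip centred and shallow, above the neck, as worked in the tray.

>>> apply_moves(fingers=[0.25, 0.25, 0.25, 0.25, 0.25, 0.25], dp=[[0, 0, 0], [1.3, -1.1, 0], [1.3, -1.1, -4], [1.3, -1.1, -7], [1.3, -1.1, -7.7], [1.3, -1.1, -7.7]], yaw=[0, 0, 0, 0, 0, 0])

```text
clock: 19.35
position: [563.7, 101.5, 266.2]
ee_rot: [0.964, -0.264, 0.004, 0.001]
contact_force: [1.0, 0.6, 1.0]
gripper_width: 63.9
```

>>> apply_moves(fingers=[0.4, 0.5, 0.6, 0.6, 0.6, 0.6], dp=[[0, 0, 0], [0, 0, 0], [0, 0, 0], [0, 0, 0], [0, 0, 0], [0, 0, 0]], yaw=[0, 0, 0, 0, 0, 0])

```text
clock: 19.95
position: [563.7, 101.5, 266.6]
ee_rot: [0.964, -0.264, 0.004, 0.0]
contact_force: [0.3, 0.5, 0.0]
gripper_width: 34.4
```

>>> apply_moves(fingers=[0.25, 0.25, 0.25, 0.25, 0.25, 0.25], dp=[[0, 0, 0.3], [0, 0, 0.3], [0, 0, -0.2], [0, 0, -0.5], [0, 0, -0.7], [0, 0, -0.7]], yaw=[0, 0, 0, 0, 0, 0])

```text
clock: 20.55
position: [563.6, 101.5, 258.9]
ee_rot: [0.964, -0.264, 0.004, 0.001]
contact_force: [-0.5, -0.8, -0.5]
gripper_width: 64.1
```

>>> apply_moves(fingers=[0.4, 0.5, 0.6, 0.6, 0.6, 0.6], dp=[[0, 0, 0], [0, 0, 0], [0, 0, 0], [0, 0, 0], [0, 0, 0], [0, 0, 0]], yaw=[0, 0, 0, 0, 0, 0])

```text
clock: 21.15
position: [563.6, 101.5, 258.9]
ee_rot: [0.965, -0.264, 0.004, 0.001]
contact_force: [-0.4, 0.3, 0.3]
gripper_width: 34.5
```

>>> apply_moves(fingers=[0.25, 0.25, 0.25, 0.25, 0.25, 0.25], dp=[[0, 0, 0.5], [0, 0, 4], [0, 0, 8], [-4, -3, 10], [-8, -6, 10], [-12, -9, 10]], yaw=[0, 0, 0, 0, 0, 0])

```text
clock: 21.75
position: [445.1, 12.9, 360.0]
ee_rot: [0.965, -0.264, 0.005, 0.0]
contact_force: [0.4, -0.4, -0.1]
gripper_width: 64.0
```

Run:
```python
from gp import *
from amap import amap
snap('scene','s14');snap('top','t14')
gauge('s14','t14',(335,195,365,235),(265,180,310,225))
amap('t14',250,182,312,216);amap('s14',335,205,372,235)
```

```text
tri [541.3 100.4  77.7] 3.8 deck [-94.8 -78.6  14. ]
top-view centroid at deck z20 [-93.7 -77.5  20. ] axis deg 35.60481908538836 spread [47.1 23.2]
182 --=++++++=-===================================wwwwwwwwwwwwwwww
183 -==++++++=-===================================wwwwwwwwwwwwwwww
184 =====+========================================wwwwwwwwwwwwwwww
185 ===============================================wwwwwwwwwwwwwww
186 ===============================================wwwwwwwwwwwwwww
187 =======BBB=====================================wwwwwwwwwwwwwww
188 ======BBB=--===================================wwwwwwwwwwwwwww
189 ===============================================wwwwwwwwwwwwwww
190 =======wwYY=====================================wwwwwwwwwwwwww
191 ======wYYYYY==w=================================wwwwwwwwwwwwww
192 ======+YYYYY==+ww===============================wwwwwwwwwwwwww
193 =======YYYYY====ww==============================wwwwwwwwwwwwww
194 =======YYY++=====www============================wwwwwwwwwwwwww
195 ========++++==+====ww============================wwwwwwwwwwwww
196 =======++
[... 1886 characters left out ...]
w+====++=-yyYYYYYYYYYwtttttt
219 wwwwwwww*++++++++=-yyYYYYYYYYYwtttttt
220 wwwwww*+++++++++==-yyYYYYYYYYYwtttttt
221 www**++++++++++++==yyYYy-:--ttttttttt
222 w*++++++++++++++++==YYYy::---tttttttt
223 ++++++++++++++++++==YYYy::-----wwtttt
224 ++++++++++++++++++++YYy::--======wwww
225 +++++++++++++++++++++Yy::--========ww
226 ++++++++++++++++++++==-::--==++++++++
227 ++++++++++++++++++++===-----=w+++++**
228 +++++++++++++++++++++++==---ww++++**#
229 +++++++++++++++++++++++===--=ww+++*##
230 +++++++++++++++++++++++++====ww+++**#
231 +++++++++++++++++++++++++++++=ww++***
232 +++++++++++++++++++++++==+**+++w++***
233 +++++++++++++++++++++++==++**++++***+
234 ++++++++++++++++++***++=-==+++==w++**
```

The gauge was squeezed further down the slope to (-94, -78) mm. I'll take it firmly across the handle instead.

>>> apply_moves(fingers=[0.53, 0.53, 0.53, 0.53, 0.53, 0.53, 0.53, 0.53, 0.53, 0.53], dp=[[1, 1, 0], [2, 2, 0], [3, 3, 0], [4, 4, 0], [5, 5, 0], [6, 6, 0], [7, 7, 0], [8, 8, 0], [9, 8.5, 0], [9.6, 8.8, 0]], yaw=[-8, -16, -24, -32, -40, -48, -56, -64, -72, -80])

```text
clock: 22.85
position: [538.2, 99.5, 359.2]
ee_rot: [-0.566, 0.825, -0.001, -0.002]
contact_force: [-0.8, 0.8, -0.3]
gripper_width: 40.1
```

>>> apply_moves(fingers=[0.53, 0.53, 0.53, 0.53, 0.53, 0.53, 0.53], dp=[[0, 0, -3], [0, 0, -6], [0, 0, -8], [0, 0, -9], [0, 0, -9], [0, 0, -9], [0, 0, -9]], yaw=[-8, -16, -16, -16, -16, -16, -16])

```text
clock: 23.55
position: [538.8, 99.7, 270.6]
ee_rot: [-0.446, 0.895, -0.001, -0.001]
contact_force: [-0.0, 0.0, -1.0]
gripper_width: 40.3
```

Run:
```python
from gp import *
from amap import amap
s=read_state();P=s['position'];print(P,s['ee_rot'],s['contact_force'],s['gripper_width'],s['joints'])
snap('scene','s15');amap('s15',335,185,380,232)
print(proj(*load('s15')[1:],P-[0,0,170]))
```

```text
[538.75902553  99.73272509 270.59951916] [-4.45689928e-01  8.95186385e-01 -1.02289631e-03 -8.81787250e-04] [-0.01142541  0.02756298 -1.03065579] 40.30835552333695 [ 0.47947426  0.39202693 -0.35976257  0.00275328 -0.82080788 -1.12825857]
185 :.......twwwtt                        ttwwwwt
186 t......:twwwwt.                      ttwwwwwt
187 t.   ..:twwwwtt                     .twwwwwtt
188 tt   .:-wwwwwwt                     ttwwwwwtt
189 wtt  .:twwwwwwt                     twwwwwtt 
190 wtt  .:wwwwwwtt                     ttwwwwt  
191 wwt   ttwwwwwtt         ttttttttt.  ttwwwtt  
192 wwtt  ttwwwwwtt       tttttttttttt. tttttt   
193 wwtt  ttwwwwwt       ttttttttttwwtt  tttt    
194 wwwtt  ttwwwtt      tttwwtttttwwwtt          
195 wwwtt  .ttttt       ttttttttwwwwwwt          
196 wwwwtt   ttt        ttttttwwwwwwwtt          
197 wwwwtt             tttttwwwwwwwwwtt      t.. 
198 wwwwwt            tttttwwwwwwwwwwt      ttttt
199 wwwwwtt           ttttwwwwwwwwwwwt     tttwww
200 wwwwwtt          tttwwwwwwwwwwwwtt    ttwwwww
201 wwwwwttt tt      ttwwwwwwwwwwwwwtt....ttwwwww
202 wwwwwwttt
[... 814 characters left out ...]
yyyyywwwwwwwwwwwwwwwww
219 wwwwwwwwww-:::.:::yyyyyyyyyywwwwwwwwwwwwwwwww
220 wwwwwwww-::........yyyyyyyyytwwwwwwwwwwwwwwww
221 wwwww=--:..........yyyyy:.::twwwwwwwwwwwwwwww
222 ww++==--:::.......:yyyyy..::twwwwwwwwwwwww++w
223 ++++===--::::::::::yyyyy..::-wwwwwwwwwwww+===
224 ++++++==--::::::::::yyy..::::-wwwwwwwwwww+=--
225 +++++++==-::::::::::yyy..::::::twwwwwwww+=-:.
226 +++++++===-::::::::::::::::::t:::-wwwww=---:.
227 ++++++++===--:::::::::::::::-tt:::-=+*+=--:. 
228 ++++++=+++==---:::::::::::::twwt:-=+*#**+=-. 
229 +++++++++++===---::::::::::-twww--+*####**=:.
230 +++++++++++++===---:::::::--=www==+*######+=-
231 +++++++++++++++===----::-=====ww+++****####*+
[359.79558417 209.90383611]
```

>>> apply_moves(fingers=[0.53, 0.53, 0.53, 0.53, 0.53], dp=[[0.1, 0, -1], [0.2, 0, -1.8], [0.2, 0, -2.2], [0.2, 0, -2.2], [0.2, 0, -2.2]], yaw=[0, 0, 0, 0, 0])

```text
clock: 24.1
position: [540.7, 99.7, 248.3]
ee_rot: [-0.446, 0.895, -0.001, -0.001]
contact_force: [-0.4, 0.2, 0.6]
gripper_width: 39.8
```

>>> apply_moves(fingers=[0.65, 0.8, 0.85, 0.85, 0.85, 0.85, 0.85], dp=[[0, 0, 0], [0, 0, 0], [0, 0, 0], [0, 0, 0], [0, 0, 0.2], [0, 0, 0.2], [0, 0, 0.2]], yaw=[0, 0, 0, 0, 0, 0, 0])

```text
clock: 24.8
position: [540.7, 99.6, 250.0]
ee_rot: [-0.446, 0.895, -0.001, -0.001]
contact_force: [0.2, 0.8, -0.2]
gripper_width: 19.7
```

Gripped flush at 19.7 mm. To clear the leftover pitch I'll set it flat on a free bit of table and regrip it there.

>>> apply_moves(fingers=[0.85, 0.85, 0.85, 0.85, 0.85, 0.85, 0.85, 0.85, 0.85, 0.85], dp=[[0, 0, 3], [0, 0, 7], [0, -3, 8], [0, -7, 8], [0, -10.5, 8], [0, -10.5, 5], [0, -10.5, 0], [0, -10.5, -4], [0, -10.5, -5.2], [0, -10.5, -5.2]], yaw=[0, 0, -8, -16, -24, -32, -40, -45, -45, -45])

```text
clock: 25.8
position: [540.4, -5.5, 196.4]
ee_rot: [-0.07, 0.998, -0.001, -0.004]
contact_force: [-0.4, 0.4, 0.2]
gripper_width: 20.1
```

Run:
```python
from gp import *
from amap import amap
s=read_state();P=s['position'];print(P,s['ee_rot'],s['contact_force'],s['gripper_width'])
snap('scene','s16');c,K,T=load('s16');q=proj(K,T,P-[0,0,172]).astype(int);print(q)
amap('s16',q[0]-45,q[1]-15,q[0]+20,q[1]+45)
```

```text
[540.40560429  -5.49993532 196.42494073] [-7.01608087e-02  9.97528307e-01 -9.76778916e-04 -3.71275106e-03] [-0.3791936   0.36180479  0.18256568] 20.09114568897005
[328 210]
195 wwwwwwwwwwwwwwwwwwwwwwwwwwwwwwwwtttt        ttt        twwwt..  .
196 wwwwwwwwwwwwwwwwwwwwwwwwwwwwwwwwwtttt      ttttt      ttwwwt.    
197 wwwwwwwwwwwwwwwwwwwwwwwwwwwwwwwwwwwwtt     tttt       ttwwtt.   t
198 wwwwwwwwwwwwwwwwwwwwwwwwwwwwwwwwwwwwwt.    tttt.      tttwtt   tt
199 wwwwwwwwwwwwwwwwwwwwwwwwwwwwwwwwwwwwwtt     tttt      tttttt  ttt
200 ==wwwwwwwwwwwwwwwwwwwwwwwwwwwwwwwwwwwwt.    ttttt      tttt   ttw
201 --=wwwwwwwwwwwwwwwwwwwwwwwwwwwwwwwwwwwt..   ttwtt       .t   tttw
202 ---=+wwwwwwwwwwwwwwwwwwwwwwwwwwwwwwwwwt..   twwtt           ttttt
203 ==--==wwwwwwwwwwwwwwwwwwwwwwwwwwwwwwwwt:.  ttwwtt          tttttt
204 w+=---=wwwwwwwwwwwwwwwwwwwwwwwwwwwwwwwt..  ttwwtt        .ttttttt
205 www==--=+wwwwwwwwwwwwwwwwwwwwwwwwwwwwwt:.  tttwtt       tttwwtttt
206 www+==---=wwwwwwwwwwwwwwwwwwwwwwwwwwwwt..  ytttt..     tttwwwwwww
207 wwww===---=+wwwwwwwwwwwwwwwwwwwwwwwwwwt:.yyyyyy::.    tttwwwwwwww
208 www=====---=+
[... 2572 characters left out ...]

245 wwwwwwwwwwwwwwwwwwwwwwwwt.  ....::-===++++++++++++++++++==-======
246 wwwwwwwwwwwwwwwwwwwwwwwwt. ..  ..:-====+++++++++++++++++==-=====+
247 wwwwwwwwwwwwwwwwwwwwwwwwt. .    ..tww+====++++++++++++++=--=====+
248 wwwwwwwwwwwwwwwwwwwwwwwwt.       ttwwww+===+++++++++++++==--====+
249 wwwwwwwwwwwwwwwwwwwwwwwwt..      twwwwwww+===++++++++++++=----==+
250 wwwwwwwwwwwwwwwwwwwwwwwwt..     .ttwwwwwwww====++++++++++=-----=+
251 wwwwwwwwwwwwwwwwwwwwwwwwt. .     ttwwwwwwww=--===++++++++==---===
252 wwwwwwwwwwwwwwwwwwwwwwwwt.  ..   ttwwwwwwww----===+++++++++======
253 wwwwwwwwwwwwwwwwwwwwwwwwt..     .ttwwwwwwwt:--=--====+++++++++===
254 wwwwwwwwwwwwwwwwwwwwwwwwt.      .ttwwwwwwt:.:-====-====+++++++==-
```

>>> apply_moves(fingers=[0.85, 0.85, 0.85, 0.85, 0.85], dp=[[0, 0, -0.3], [0, 0, -0.6], [0, 0, -0.9], [0, 0, -1.1], [0, 0, -1.1]], yaw=[0, 0, 0, 0, 0])

```text
clock: 26.35
position: [543.2, -4.1, 190.3]
ee_rot: [-0.071, 0.997, 0.0, 0.003]
contact_force: [-0.2, 4.5, 10.2]
gripper_width: 19.2
```

>>> apply_moves(fingers=[0.68, 0.6, 0.6, 0.6, 0.75, 0.85, 0.85, 0.85, 0.85], dp=[[0, 0, 0], [0, 0, -0.2], [0, 0, -0.4], [0, 0, -0.5], [0, 0, -0.5], [0, 0, -0.5], [0, 0, -0.5], [0, 0, -0.5], [0, 0, -0.4]], yaw=[0, 0, 0, 0, 0, 0, 0, 0, 0])

```text
clock: 27.25
position: [543.1, -4.1, 186.1]
ee_rot: [-0.071, 0.997, 0.0, 0.002]
contact_force: [-0.5, 1.1, -1.1]
gripper_width: 18.0
```

>>> apply_moves(fingers=[0.85, 0.85, 0.85, 0.85, 0.85, 0.85, 0.85, 0.85, 0.85, 0.85], dp=[[0, 0, 4], [0, 0, 8], [0, 0, 12], [0, 0, 15], [2, 2, 15], [4, 4, 15], [5, 5, 15], [6, 6, 15], [7, 7, 15], [8.4, 7.7, 15]], yaw=[0, 8, 16, 24, 32, 40, 48, 56, 64, 72])

```text
clock: 28.25
position: [627.1, 73.5, 335.9]
ee_rot: [-0.646, 0.763, 0.002, 0.001]
contact_force: [-1.1, 0.2, -0.3]
gripper_width: 18.1
```

>>> apply_moves(fingers=[0.85, 0.85, 0.85, 0.85, 0.85, 0.85, 0.85], dp=[[0, 0.5, 0], [0, 1, 0], [0, 1, -1], [0, 1, -2], [0, 1, -2.8], [0, 1, -3], [0, 1, -3]], yaw=[8, 16, 18, 18.2, 18.2, 18.2, 18.2])

```text
clock: 28.95
position: [627.1, 83.4, 305.3]
ee_rot: [0.759, -0.652, -0.002, -0.001]
contact_force: [0.1, -0.7, -0.0]
gripper_width: 18.2
```

>>> apply_moves(fingers=[0.85, 0.85, 0.85, 0.85, 0.85, 0.85], dp=[[0, 0, -0.4], [0, 0, -0.7], [0, 0, -0.9], [0, 0, -1.1], [0, 0, -1.2], [0, 0, -1.2]], yaw=[0, 0, 0, 0, 0, 0])

```text
clock: 29.55
position: [627.0, 83.3, 293.2]
ee_rot: [0.759, -0.652, -0.002, -0.001]
contact_force: [-0.4, -0.2, -0.4]
gripper_width: 18.0
```

Run:
```python
from gp import *
from amap import amap
s=read_state();P=s['position'];print(P,s['contact_force'],s['gripper_width'])
snap('scene','s17');amap('s17',318,200,380,245)
c,K,T=load('s17');e=np.array([-.15,.989,0])
for d in(0,52,94):print(proj(K,T,P-[0,0,174]+d*e).round(1))
```

```text
[627.017411    83.32500428 293.16825894] [-0.39895648 -0.16635774 -0.44545969] 17.99199619959157
200 ::...                 ttttwwwwwwwtttwwwwwwwwwwwwwwwwwwwwwwwwww
201 ::...                 tttwwwwwwttttwwwwwwwwwwwwwwwwwwwwwwwwwww
202 ::..                 tttttwwwwttttwwwwwwwwwwwwwwwwwwwwwwwwwwww
203 -:...                tttttttttttwwwwwwwwwwwwwwwwwwwwwwwwwwwwww
204 :...                 tttwttttttwwwwwwwwwwwwwwwwwwwwwwwwwwwwwww
205 :.....  tt          ttwwwwwttwwwwwwwwwwwwwwwwwwwwwwwwwwwwwwwww
206 ........ttt        .twwwwwwwwwwwwwwwwwwwwwwwwwwwwwwwwwwwwwwwww
207 ...    tttt       ..twwwwwwwwwwwwwwwwwwwwwwwwwwwwwwwwwwwwwwwww
208        tttt.      ..twwwwwwwwwwwwwwwwwwwwwwwwwwwwwwwwwwwwwwwww
209         .t.        .twwwwwwwwwwwwwwwwwwwwwwwwwwwwwwwwwwwwwwwww
210                    .twwwwwwwwwwwwwwwwwwwwwwwwwwwwwwwwwwwwwwwww
211                    :twwwwwwwwwwwwwwwwwwwwwwwwwwwwwwwwwwwwwwwww
212 tt                 :wwwwwwwwwwwwwwwwwwwwwwwwwwwwwwwwwwwwwwwwww
213 tttt          ..t .:wwwwwwwwwwwwwwwwwwwwwwwwwwwwwwwwwwwwwwwwww
214 wwwttt      ...yyy.:wwwwwwwwwwwwwwwwwwwwwwwwwwwwwwwwwwwwwwwww
[... 1353 characters left out ...]
-::::::::::::::::-====--::::----:::-====------:ttt-----
236 ========---:--:::::::::-=++++++=------::::----:::--::::ttt----
237 +++++++======---:::::::-=+*****++==--:::::---::::-:-B-:ttt----
238 ++++++++++++====--::::-=++*******++=-::::----::::-:BBB::ttt---
239 ++++++++++++++++==--::-=+**********+-::::----::::---BBB:tt----
240 +++++++++++++++++===---+*******++**+-::::---::..::---BB:-t----
241 ++++++++++++++++++++====+******==+++-:::::-::...::---BB::-----
242 +++++++++++++++++++++===+******+==++-:::::::::..::::---::::::-
243 +++++++++++++++++++++====++*****++*+=-::::::.....::::--:::::::
244 =++++++++++++++++++++======++++******+=-:::....::::::----:::::
[330.9 219.3]
[348.8 228.5]
[363.7 236.3]
```

>>> apply_moves(fingers=[0.85, 0.85, 0.85, 0.85, 0.85, 0.85, 0.85], dp=[[0.06, -0.4, 0.1], [0.1, -0.7, 0.1], [0.1, -0.7, 0], [0.1, -0.7, -0.2], [0.1, -0.7, -0.4], [0.1, -0.7, -0.6], [0.1, -0.7, -0.6]], yaw=[-0.4, -0.4, -0.4, -0.4, -0.4, -0.4, -0.4])

```text
clock: 30.3
position: [628.1, 76.3, 288.8]
ee_rot: [0.757, -0.654, -0.002, -0.001]
contact_force: [-1.9, -0.2, 6.7]
gripper_width: 18.2
```

>>> apply_moves(fingers=[0.76, 0.73, 0.7, 0.67, 0.65, 0.63, 0.61, 0.61, 0.61], dp=[[0, 0, 0], [0, 0, 0], [-0.1, 0, 0], [-0.2, -0.02, 0], [-0.3, -0.04, 0], [-0.4, -0.05, 0], [-0.4, -0.05, 0], [-0.3, -0.04, 0], [-0.2, -0.02, 0]], yaw=[0, 0, 0, 0, 0, 0, 0, 0, 0])

```text
clock: 31.2
position: [626.2, 76.1, 288.9]
ee_rot: [0.757, -0.654, -0.002, -0.001]
contact_force: [-0.2, 0.5, 0.3]
gripper_width: 33.2
```

Run:
```python
from gp import *
from amap import amap
s=read_state();P=s['position'];print(P,s['contact_force'],s['gripper_width'])
snap('scene','s18');amap('s18',318,206,370,240)
print('TCP-174 in deck',w2d(P-[0,0,174]))
```

```text
[626.21826888  76.14808312 288.86166291] [-0.1550887   0.53669602  0.34805328] 33.164458608219505
206    .ttt.          .:wwwwwwwwwwwwwwwwwwwwwwwwwwwwwwww
207    ttwtt          .:wwwwwwwwwwwwwwwwwwwwwwwwwwwwwwww
208    ttwwtt         .:wwwwwwwwwwwwwwwwwwwwwwwwwwwwwwww
209    ttwttt         .:wwwwwwwwwwwwwwwwwwwwwwwwwwwwwwww
210     tttt  tt      .:wwwwwwwwwwwwwwwwwwwwwwwwwwwwwwww
211          .ttt     .twwwwwwwwwwwwwwwwwwwwwwwwwwwwwwww
212          ttttt    .twwwwwwwwwwwwwwwwwwwwwwwwwwwwwwww
213    B     ttttttt  ttwwwwwwwwwwwwwwwwwwwwwwwwwwwwwwww
214          .ttttttttttwwwwwwwwwwwwwwwwwwwwwwwwwwwwwwww
215 tt      ..:ttttttttwwwwwwwwwwwwwwwwwwwwwwwwwwwwwwwww
216 tt      ..:yyyytttwwwwwwwwwwwwww**wwwwwwwwwwwwwwwwww
217 wtt    ..::yyyyyytwwwwwwwwwwww++++**wwwwwwwwwwwwwwww
218 wwt    .:::yyyyyyywwwwwwwwww+++==++++wwwwwwwwwwwwwww
219 wwt    ..::yyyyyyyyywwwwwww=========+++wwwwwwwwwwwww
220 wwt    ..::yyyyyyyyyyywwtt----=========++wwwwwwwwwww
221 wwtt   ..::yyyyyyyyyyyyyt:::--==========+++wwwwwwwww
222 wwtt.  .:::yyyyyyyyyyyyyy:---=============+++wwwwwww
223 wwwttt..:::yyyyyyyyyyyyy::--=
[... 295 characters left out ...]
============-
229 wwwwwt-::.....::yyyyyy.::::-:------ttt---==========-
230 wwtt::..........::yyy:...:::::-----ttttt--=========-
231 w-::.......:::..:::::......:::::---tttttt-========--
232 -::::......:::::::::::.......::::-ttttttt=++++===---
233 ----:::...::::::::::::::::::::.:::tt-ttt--=+++=-----
234 =====-:::::::::::::::::::-----::::---------=++=-----
235 ++++===------:::::::::::-==++==-::-----:::-===---t--
236 ++++++=======--::::::::-=++***++=-----::::----:::-::
237 ++++++++++++===---:::::-=+****#*+++=-:::::---:::::-B
238 ++++++++++++++===---::-=+++**##***++-::::----::::-BB
239 +++++++++++++++++===---=+**********+=::::---::.::---
TCP-174 in deck [  -6.11703726 -114.95281901   13.73356242]
```

>>> apply_moves(fingers=[0.6, 0.55, 0.4, 0.3, 0.25, 0.25, 0.25, 0.25, 0.25, 0.25], dp=[[0, 0, 0.5], [0, 0, 2], [0, 0, 4], [0, 0, 7], [-4, -2, 7], [-8, -5, 7], [-12, -7, 7], [-15, -7, 7], [-17, -7, 7], [-18, -7, 7]], yaw=[0, 0, 4, 12, 20, 28, 36, 44, 52, 60])

```text
clock: 32.25
position: [444.5, 5.6, 359.6]
ee_rot: [0.983, -0.185, -0.001, -0.0]
contact_force: [0.4, 0.6, -0.4]
gripper_width: 64.0
```

Run:
```python
from gp import *
from amap import amap
s=read_state();print(s['position'],s['ee_rot'],s['gripper_width'])
snap('scene','s19');snap('top','t19')
gauge('s19','t19',(318,205,352,240),(265,170,310,220))
amap('t19',250,178,312,205);amap('s19',318,206,370,240)
```

```text
[444.49326775   5.63990577 359.61408873] [ 9.82682736e-01 -1.85291205e-01 -1.32134531e-03 -2.51137024e-04] 63.994268491475964
tri [621.3  84.9 108.7] 2.5 deck [ -12.  -105.6    9.7]
top-view centroid at deck z20 [  -9.8 -105.1   20. ] axis deg 97.73959281902376 spread [45.9 25. ]
178 ++++++++++++++++=-====================YYYYYYYYYYYYwwwwwwwwwwww
179 +++++++++++++++=-==================YYYYYYYYYYYYYYYYwwwwwwwwwww
180 +++++++++====+=====================YYYYYYYYYYYYYYYYwwwwwwwwwww
181 ===++++++=-========================YYYYYYYYYYYYYYYYwwwwwwwwwww
182 --=++++++=-======================-=YYYYYYYYYYYYYYYYwwwwwwwwwww
183 -==++++++=-======================-=YYYYYYYYYYYYYYywwwwwwwwwwww
184 =====+============================-=YYYYYYYYYyyyttwwwwwwwwwwww
185 ===========================----=====YYYYYY===--tttwwwwwwwwwwww
186 =======================ww==----======Y========-twwwwwwwwwwwwww
187 =======BBB==========wwwww==--=================-wwwwwwwwwwwwwww
188 ======BBB=--=====wwwww=========================wwwwwwwwwwwwwww
189 ==============wwwww============================wwwwwwwwwwwwwww
190 =======wwYY
[... 2227 characters left out ...]
++++++++++++++++
228 wwwwww*+++++++++YYYYYy::==+++++++++***+++++++++++++*
229 www+++++++++++++++YYY-:--===+++++++www*++++++++++++*
230 w+++++++++++++++++++=-----====+++++wwwww+++++++++++*
231 +++++++++++++++++++++=====--====+++wwwwww++**++++++*
232 +++++++++++++++++++++++++========+wwwwwww++****++++*
233 +++++++++++++++++++++++++++++=====++++www=++***++++*
234 +++++++++++++++++++++++++++++++==++***++=-==++++++++
235 ++++++++++++++++++++++++++*****++++****+=---======++
236 ++++++++++++++++++++++++++****#*******+=--------====
237 ++++++++++++++++++++++++++***###****++=-:-----:-==+B
238 +++++++++++++++++++++++++++**###****+--::----::=+++B
239 ++++++++++++++++++++++++***********+=-:::----::=+***
```

>>> apply_moves(fingers=[0.25, 0.25, 0.25, 0.25, 0.25, 0.25, 0.25, 0.25, 0.25, 0.25], dp=[[4, 2, 0], [8, 4, 0], [12, 6, 0], [16.1, 7.5, 0], [16.1, 7.5, -2], [16.1, 7.5, -5], [16.1, 7.5, -7], [16.1, 7.5, -7.8], [16.1, 7.5, -7.9], [16.1, 7.5, -7.9]], yaw=[8, 16, 24, 32, 36.3, 36.3, 36.3, 36.3, 36.3, 36.3])

```text
clock: 33.35
position: [606.9, 81.1, 281.5]
ee_rot: [0.992, 0.127, -0.0, 0.0]
contact_force: [0.0, 0.0, -0.2]
gripper_width: 64.3
```

Run:
```python
from gp import *
from amap import amap
s=read_state();P=s['position'];print(P,s['ee_rot'],s['gripper_width'],s['contact_force'])
snap('scene','s20');amap('s20',318,200,360,232)
u=np.array([np.cos(np.radians(105)),np.sin(np.radians(105)),0])
for d in(-32,32):print(proj(*load('s20')[1:],P+d*u-[0,0,166]).round(1))
```

```text
[606.88708768  81.07135821 281.51729618] [ 9.91896681e-01  1.27046587e-01 -3.61526412e-04  9.15527545e-05] 64.33693499898612 [ 0.03374305  0.02034969 -0.18844   ]
200 t.     ttwwwwwwwwwwwttt   tttt    ttt.    
201 t.     ttwwwwwwwwwwwwtt.  ttt     tttt.   
202 wt...  ttwwwwwwwwwwwwwtt          ttttt   
203 wt...  twwwwwwwwwwwwwwwt.         .ttt.   
204 wt...  twwwwwwwwwwwwwwwttt         ttt   B
205 wt...  twwwwwwwwwwwwwwwwtt    tt          
206 wt...  ttwwwwwwwwwwwwwwwwttt  .tt         
207 wt... yttwwwwwwwwwwwwwwwwwwtt             
208 wt:..  twwwwwwwwwwwwwwwwwwwtt             
209 wt::. ttwwwwwwwwwwwwwwwwwwwwt            .
210 ww-:..ttwwwwwwwwwwwwwwwwwwwwt.           t
211 www:.ttwwwwwwwwwwwwwwwwwwwwwtt          tt
212 www-:twwwwwwwwwwwwwwwwwwwwwwtt         ttw
213 wwwwtwwwwwwwwwwwwwwwwwwwwwwwt:.    t.tttww
214 wwwwwwwwwwwwwwwwwwwwwwwwwwwwt:..   tttttww
215 wwwwwwwwwYYYwwwwwwwwwwwwwwwwt:..  .ttwwwww
216 wwwwwwwwYYYYYYwwwwwwwwwwwwwwt:..  ttwwwwww
217 wwwwwwwYYYYYYYyywwwwwwwwwwwwt:..  ttwwwwww
218 wwwwwwwYYYYYYYYyyywwwwwwwwww-:..  .:wwwwww
219 wwwwwwwYYyYYYYYYyyyywwwwww+=::.. ..-=++www
220 wwwwwwYYyyyyyyYYYyyyyywww==-::.. .:-==+++w
221 wwwwwwYYyyyyyyyyYYyyyyyyy--:::...:-======+
222 wwwwwwYYyyyyyyyyyyyyYyyyy.:::::.:--=======
223 wwwwwwYYyyyyyyyyyyyYYyyy..:.::::--========
224 wwwwwwwwwyyyyyyyyyyYYyy:::::::::---=======
225 wwwwwwwwwwyyyyyyyyyYYyy::::::::::---======
226 wwwwwwwwwwwyyyyyyyYYYyy::----::::::----===
227 wwwwwwwwwt--yyyyyyYYyy:::--------:--------
228 wwwwwww=-::::-yyyyYYyy:::----------tt--:--
229 wwww==--:::::::--yyyyy.:::---------wtttt::
230 w+++=--:::::::::::-y-:.::::------==wwwttt-
231 ++++===--:::::::::::::::::::::----=wwwwwt=
[324.5 211.1]
[347.5 220.4]
```

>>> apply_moves(fingers=[0.4, 0.5, 0.6, 0.6, 0.6, 0.6], dp=[[0, 0, 0], [0, 0, 0], [0, 0, 0], [0, 0, 0], [0, 0, 0], [0, 0, 0]], yaw=[0, 0, 0, 0, 0, 0])

```text
clock: 34.0
position: [607.2, 81.2, 284.2]
ee_rot: [0.992, 0.127, 0.002, -0.0]
contact_force: [-1.5, 0.2, 5.2]
gripper_width: 40.7
```

>>> apply_moves(fingers=[0.6, 0.6, 0.6, 0.6, 0.6, 0.6, 0.6], dp=[[0, 0, 0.5], [0, 0, 0.8], [0, 0, 0.8], [0, 0, 0.5], [0, 0, 0.2], [0, 0, 0], [0, 0, 0]], yaw=[0, 0, -7, -7, -7, -7, -7])

```text
clock: 34.7
position: [607.0, 81.1, 285.1]
ee_rot: [0.998, 0.068, 0.001, 0.0]
contact_force: [-2.9, -0.5, 5.7]
gripper_width: 40.8
```

>>> apply_moves(fingers=[0.48, 0.46, 0.46, 0.46, 0.55, 0.6, 0.6, 0.6, 0.6], dp=[[0, 0, 0], [0, 0, 0], [0, 0, 0], [0, 0, -0.1], [0, 0, -0.1], [0, 0, -0.1], [0, 0, -0.1], [0, 0, -0.1], [0, 0, -0.1]], yaw=[0.5, 0.5, 0.5, 0.5, 0.5, 0.5, 0.5, 0.5, 0.5])

```text
clock: 35.6
position: [607.0, 81.3, 284.8]
ee_rot: [0.997, 0.072, 0.002, 0.0]
contact_force: [-3.3, 0.9, 5.6]
gripper_width: 41.3
```

Run:
```python
from gp import *
from amap import amap
s=read_state();P=s['position'];print(P,s['ee_rot'],s['gripper_width'],s['contact_force'])
snap('scene','s21');amap('s21',318,208,385,244)
C=P+np.array([15.8,2.3,-172]);e=r25.apply([0,1,0]);print('C deck',w2d(C),[proj(*load('s21')[1:],C+d*e).round(1) for d in(0,52,94)])
```

```text
[607.01205232  81.33791773 284.75068556] [9.97385167e-01 7.22477678e-02 1.75472717e-03 9.78949147e-05] 41.26743784767998 [-3.30221318  0.9101635   5.59830171]
208 wwwwwt:..  ttwwwwwwwwwwt             ttwwwwwwwwwwwwwwwwwwwwwwwwwwww
209 wwwwwt:..  ttwwwwwwwwwwtt           tttwwwwwwwwwwwwwwwwwwwwwwwwwwww
210 wwwwww:..  ttwwwwwwwwwwt.          .ttwwwwwwwwwwwwwwwwwwwwwwwwwwwww
211 wwwwww-:. tttwwwwwwwwwwtt         ttwwwwwwwwwwwwwwwwwwwwwwwwwwwwwww
212 wwwwwww::tttwwwwwwwwwwwt.        tttwwwwwwwwwwwwwwwwwwwwwwwwwwwwwww
213 wwwwwwwtyyytwwwwwwwwwwwt..      tttwwwwwwwwwwwwwwwwwwwwwwwwwwwwwwww
214 wwwwwwwwYyyywwwwwwwwwwwt:..   ttttwwwwwwwwwwwwwwwwwwwwwwwwwwwwwwwww
215 wwwwwwwYYYYYYwwwwwwwwwwt:..   ttwwwwwwwwwwwwwwwwwwwwwwwwwwwwwwwwwww
216 wwwwwwwYYYYYYYywwwwwwww-:..   :-+**wwwwwwwwwwwwwwwwwwwwwwwwwwwwwwww
217 wwwwwwwYYYYYYYYyywwwwww-:..  .:-+***wwwwwwwwwwwwwwwwwwwwwwwwwwwwwww
218 wwwwwwYYyyYYYYYyyyywwwt::..  .:-=+++*wwwwwwwwwwwwwwwwwwwwwwwwwwwwww
219 wwwwwwYYyyyyyYYYyyyyytt::..  .:=====+++wwwwwwwwwwwwwwwwwwwwwwwwwwww
220 wwwwwwYyyyyyyyyyYyyyyyy::.. .:-=======+++wwwwwwwwwwwwwwwwwwwwwwwwww
221 w
[... 1071 characters left out ...]
=--
236 +++++++++++++++++=====--=+******++***++=------:::-----tttt--=====--
237 +++++++++++++++++++++===++***###****++=-:----:::--BBB-:ttt---====--
238 +++++++++++++++++++++++++++**###****+--::----::-=--BBB-:tt---===--:
239 ++++++++++++++++++++++++***********+=::::----::-====BBB:tt---===--:
240 ++++++++++++++++++++++++*******+++*+-::::---:::-=++==BB:-t---==--::
241 ++++++++++++++++++++++++*******==+++-:::::-:::.:=+++=-B:-----==-:::
242 ++++++++++++++++++++++==+******+==++-:::::::::.:-=+++==---------::.
243 +++++++++++++++++++++====++*****++*+=-::::::...:-===++++==-::::::..
C deck [  -9.082167   -107.04913501   12.78701933] [array([332.1, 220.3]), array([349.9, 229.6]), array([364.7, 237.4])]
```

>>> apply_moves(fingers=[0.6, 0.6, 0.6, 0.6, 0.6, 0.6, 0.6, 0.6, 0.6, 0.6], dp=[[0, 0, 0.3], [0.25, 0.04, 0.5], [0.5, 0.07, 0.55], [0.47, 0.3, 0.55], [0.41, 0.7, 0.55], [0.35, 1.1, 0.55], [0.29, 1.5, 0.55], [0.23, 1.9, 0.55], [0.17, 2.3, 0.55], [0.11, 2.7, 0.55]], yaw=[0, 0, 0, 0, 0, 0, 0, 0, 0, 0])

```text
clock: 36.65
position: [608.0, 108.8, 290.3]
ee_rot: [0.997, 0.072, 0.002, 0.0]
contact_force: [0.6, -0.1, 0.7]
gripper_width: 41.4
```

Run:
```python
from gp import *
from amap import amap
s=read_state();P=s['position'];print(P,s['ee_rot'],s['gripper_width'],s['contact_force'],s['wrist_torque'])
snap('scene','s22');amap('s22',318,208,385,244)
C=P+np.array([15.8,2.3,-172]);print('C deck',w2d(C))
```

```text
[608.00032571 108.78387244 290.28026752] [9.97377519e-01 7.23534870e-02 1.74616442e-03 8.67967811e-05] 41.38703849174558 [ 0.64935692 -0.13205341  0.66738297] [0.00849406 0.05789287 0.00900682]
208 wwwwwwwwwwwwwt...   twwwwwwwwt.        ttttt     ttwwwwwwwwwwwwwwww
209 wwwwwwwwwwwwwt:..  ttwwwwwwwwtt        .tttt    ttwwwwwwwwwwwwwwwww
210 wwwwwwwwwwwwwt:..  ttwwwwwwwwwtt        ttt    ttwwwwwwwwwwwwwwwwww
211 wwwwwwwwwwwwwt:..  ttwwwwwwwwwwt.              ttwwwwwwwwwwwwwwwwww
212 wwwwwwwwwwwwwt:..  ttwwwwwwwwwwtt             ttwwwwwwwwwwwwwwwwwww
213 wwwwwwwwwwwwwt:..  ttwwwwwwwwwwtt            .ttwwwwwwwwwwwwwwwwwww
214 wwwwwwwwwwwwwt:..  ttwwwwwwwwwwwt           tttwwwwwwwwwwwwwwwwwwww
215 wwwwwwwwwwwwww-:.  ttwwwwwwwwwwwt          .ttwwwwwwwwwwwwwwwwwwwww
216 wwwwwwwwwwwwwwt:.tytwwwwwwwwwwwwt.        ttwwwwwwwwwwwwwwwwwwwwwww
217 wwwwwwwwwwwwwwwtyyytwwwwwwwwww+-:.       .ttwwwwwwwwwwwwwwwwwwwwwww
218 wwwwwwwwwwwwwwwYyyyywwwwwww*++=-:..    ..ttwwwwwwwwwwwwwwwwwwwwwwww
219 wwwwwwwwwwwwwwwYYYYYYwwww++++==-:..   .::twwwwwwwwwwwwwwwwwwwwwwwww
220 wwwwwwwwwwwwwwwYYYYYYYyww=+++==::..   
[... 1033 characters left out ...]
-:::
235 +++++++++++=--::::::::::-=+++++==------:::-====------:ttt---------:
236 +++++++++++===--:::::::-=+******+++==-::::----:::--::::ttt---------
237 +++++++++++++===---::::-=+***###***+=-::::---:::---::::ttt---------
238 +++++++++++++++===---:-=+++**###***+=-:::----:::----:::tttt-------:
239 ++++++++++++++++++===--=+**********+=::::----:.::----::ttt---==---:
240 ++++++++++++++++++++===+*******++**+-::::---::.::-----tttt---==--::
241 ++++++++++++++++++++++=++******+=+++-:::::-:::.:--=---wtt----==-:::
242 ++++++++++++++++++++++==+******+==++-:::::::::.:-=======--------::.
243 +++++++++++++++++++++====+++****++*+=-:::::....:-====+++=--::::::..
C deck [ -2.26185686 -80.03459518  15.70787512]
```

The blade end now hides the blue face: tan at (372–375, 238–241), inside the gap, with no side force. I'll lower and let go.

>>> apply_moves(fingers=[0.6, 0.6, 0.6, 0.6, 0.6], dp=[[0, 0, -0.15], [0, 0, -0.3], [0, 0, -0.4], [0, 0, -0.4], [0, 0, -0.4]], yaw=[0, 0, 0, 0, 0])

```text
clock: 37.2
position: [608.0, 109.3, 287.2]
ee_rot: [0.997, 0.073, 0.002, -0.0]
contact_force: [-3.2, 1.3, 6.0]
gripper_width: 41.1
```

>>> apply_moves(fingers=[0.49, 0.47, 0.45, 0.4, 0.35, 0.3, 0.3], dp=[[0, 0, 0], [0, 0, 0], [0, 0, 0], [0, 0, 0], [0, 0, 0], [0, 0, 0], [0, 0, 0]], yaw=[0, 0, 0, 0, 0, 0, 0])

```text
clock: 37.9
position: [608.0, 109.3, 287.2]
ee_rot: [0.997, 0.073, 0.002, -0.0]
contact_force: [0.1, -0.2, 0.3]
gripper_width: 59.7
```

Run:
```python
from gp import *
from amap import amap
s=read_state();P=s['position'];print(P,s['gripper_width'],s['contact_force'])
snap('scene','s23');amap('s23',318,214,385,244)
```

```text
[607.96807147 109.26374972 287.1560228 ] 59.73487772564701 [ 0.14344172 -0.19915618  0.28611785]
214 wwwwwwwwwww-:. ttwwwwwwwwwwwwwwwwwtt              twwwwwwwwwwwwwwww
215 wwwwwwwwwwww:.ttwwwwwwwwwwwwwwwwwwt.             ttwwwwwwwwwwwwwwww
216 wwwwwwwwwwww-.ttwwwwwwwwwwwwwwww*+=:     B      ttwwwwwwwwwwwwwwwww
217 wwwwwwwwwwwwwtwwwwwwwwwwwwwww*++++=:.          ttwwwwwwwwwwwwwwwwww
218 wwwwwwwwwwwwwwwwwwwwwwwwwww*++++++=:.         ttwwwwwwwwwwwwwwwwwww
219 wwwwwwwwwwwwwwwwwwwwwwwww*+++++++=-:..       ttwwwwwwwwwwwwwwwwwwww
220 wwwwwwwwwwwwwwwwYYYYyYww++++++++==-:..     tttwwwwwwwwwwwwwwwwwwwww
221 wwwwwwwwwwwwwwwYYYYYYYyyw===++++==-::.    .:twwwwwwwwwwwwwwwwwwwwww
222 wwwwwwwwwwwwwwwYYYYYYYYyyy====++==-::.    :-=wwwwwwwwwwwwww****wwww
223 wwwwwwwwwwwwwwwYyyyYYYYyyyy-=====--::.   .:-++*wwwwwwwwwww*++++*www
224 wwwwwwwwwwwwwwYYyyyyYYYYyyyyy-===-:::.   .:==++++wwwwwwwww++====+*w
225 wwwwwwwwwwwwwwYyyyyyyyyyyyyyyyy---:::.  .:--====+++wwwwww++=-:::-+*
226 wwwwwwwwwwwwwyYyyyyyyyyyyyyyyyyy:::::....:-=======++wwww====-. .:=+
227 wwwwwwwwww---yyyyyyyyyyyyyYyyyyy:..::...:-=============-:---:  
[... 456 characters left out ...]
::::::::-yy===-----------:--=+++=-----::::--------::
235 +++++++++++=--::::::::::-=+++++===-----:::-====-::---::tt---------:
236 ++++++++++++==--:::::::-=+******++++=--:::----::::--:::ttt---------
237 +++++++++++++===---::::-=+***###***+=-::::---::::-BBBB:ttt---------
238 +++++++++++++++===---:-=++***###***+=-:::----::::-BBBB::tt--------:
239 ++++++++++++++++++===--=+**********+=::::---::.::---BBB:tt---===--:
240 ++++++++++++++++++++===+*******+++*+-::::---::.::-----::tt---==--::
241 +++++++++++++++++++++==++******==+++-:::::-:::.:--=----------==--::
242 ++++++++++++++++++++++==+******+==++-:::::::::.:-======---:-----::.
243 +++++++++++++++++++++====++*****++*+=-:::::....:-====+++=--::::::..
```

Released cleanly; the handle stayed put. Next I'll close the fingers and go behind the push tab.

>>> apply_moves(fingers=[0.3, 0.3, 0.3, 0.5, 0.8, 1, 1, 1, 1, 1], dp=[[0, 0, 0.5], [0, 0, 3], [0, 0, 6], [-4, 2, 7], [-8, 5, 7], [-9.8, 6.6, 7], [-9.8, 6.6, 3], [-9.8, 6.6, 0], [-9.8, 6.6, -2.2], [-9.8, 6.6, -2.4]], yaw=[0, 0, 0, 0, 0, 0, 0, 0, 0, 0])

```text
clock: 38.95
position: [509.1, 174.9, 260.9]
ee_rot: [0.997, 0.073, -0.0, 0.001]
contact_force: [-0.4, -0.6, 0.2]
gripper_width: -0.0
```

Run:
```python
from gp import *
from amap import amap
s=read_state();P=s['position'];print(P,s['gripper_width'],s['contact_force'],'tip deck',w2d(P-[0,0,173]))
snap('scene','s24');snap('top','t24')
gauge('s24','t24',(325,205,352,240),(265,170,310,220))
amap('t24',250,170,300,214)
```

```text
[509.08275117 174.85396622 260.85695847] -0.03547680039370596 [-0.3659001  -0.62615357  0.17699267] tip deck [-109.63797109   -0.34531112   32.20977206]
tri [620.1 110.4 111.5] 4.7 deck [ -8.5 -80.2  11.1]
top-view centroid at deck z20 [ -7.3 -78.9  20. ] axis deg 86.19241537460847 spread [44.4 24. ]
170 -====-::=++++*++++===++++++====++==+=++++===wwwwww
171 =++++-::-+++++++=====++++=+=====+====++++===wwwwww
172 =++*+=:--++++++=--===++++=====++++===++++===wwwwww
173 =++++=--===++++=-===+++++=====++======+++===wwwwww
174 =++++---==-=+++========+======++++====++++===wwwww
175 ==+==-==+=-=+++++==============++============wwwww
176 -===-=+++++++**++============================wwwww
177 =++==++++++***+++=====+==============YYYY====wwwww
178 ++++++++++++++++=======+===+YYYYYYYYYYYYY===-wwwww
179 +++++++++++++++=====+=++===YYYYYYYYYYYYYYY===wwwww
180 ++++++**+====+=-==========YYYYYYYYYYYYYYYY====wwww
181 ==+++***+=-====-=========-YYYYYYYYYYYYYYYY====wwww
182 =-=++**++================-YYYYYYYYYYYYYYYY+===wwww
183 ===++++++==wwwww====-====-YYYYYYYYYYYYYYYY+===wwww
184 ===+++++==wwwww======-==
[... 921 characters left out ...]
--=+===-================================
202 -==---:::--:-=-----===============================
203 --==---:::------==--==============================
204 ---==--::::---====---=============================
205 ---==--::::----===----============================
206 ----=---::::-----------======================+====
207 ----==--::::--::--------====================+++++=
208 -----=--::::--:::-------====================+++++=
209 -----=--:::::--::::------===================+++++=
210 -----=--:::::--::.::------=----==============+++==
211 -----=--:::::--::..:::::---:::--================--
212 -----=--:::::--::.....::-::::::---==========--::::
213 ----==---:::::-::.....::-:::-::----=====wwwwwt::::
```

Run:
```python
from gp import *
from amap import amap
a=load('top0')[0].astype(int);b=load('t24')[0].astype(int)
for y in range(181,189):
    print(y,' '.join('%4d,%3d'%(b[y,x,2]-b[y,x,0],a[y,x,2]-a[y,x,0]) for x in range(248,268)))
amap('s24',345,222,392,250);print();amap('scene0',345,222,392,250)
for y in(-28,-9,0,9,14):print(y,proj(*load('s24')[1:],d2w((-2,y,20))).round(1),proj(*load('t24')[1:],d2w((-2,y,20))).round(1))
```

```text
181   -3, -3   -4, -4   -4, -2   -3, -2   -2, -3   -3, -4   -4, -5   -4, -4   -5, -4   -5, -4   -4, -4   -2, -2    4, -1    5, -2    4, -2    4, -2   11, -1   15, -2    9, -2    0, -2
182   -4, -4   -2, -3   -3, -2   -1, -2    1, -3    0, -3   -2, -3   -4, -4   -4, -4   -4, -4   -2, -4    4, -2   19, -1   25, -2   25, -3   29, -3   38, -2   37, -3   22, -3    5, -3
183   -3, -3   -2, -2   -2, -1    2, -2    9, -3   10, -3    5, -4    2, -4    3, -4    6, -3    9, -2   18, -2   43, -1   55, -2   56, -3   59, -3   61, -2   53, -2   31, -2    8, -3
184   -3, -2   -2, -2   -2, -2    5, -3   21, -3   30, -3   22, -3   19, -3   22, -3   26, -2   30, -2   37, -1   50, -2   55, -2   54, -3   54, -2   52, -3   44, -3   24, -4    5, -2
185   -3, -2   -3, -3   -2, -3    4, -3   21, -3   32, -3   30, -3   31, -3   34, -4   34, -6   31, -6   28, -6   26, -5   24, -3   20, -3   18, -3   17, -3   14, -3    7, -2    0, -2
186   -2, -2   -4, -2   -3, -3    1, -3    7, -3   12, -2    9, -3    8, -8    3,-15   -3,-20  -12,-23  -20,-24  -15,-18   -3, -8    0, -4   -1, -3   -2, -3   -1, -4   -2, -3   -3,
[... 2738 characters left out ...]
+**++BB-ww===+++=-::::--==
240 ****+++++-::::---:::-=+*++BB--w===++=-::::::-==
241 ***+===+=-:.::::::..:=++++BB----==++=-:::::--==
242 ***+===+=-:..:::::..:-=+++==--==-===-::::--====
243 +++*+++++=-:::......:--===+++===----::::-======
244 ==++*****+=--:::....:-====+**++=---::---=====+=
245 ===+******++==-:::::-=++=+****++==---==========
246 ===++********++=---=++**+******++==============
247 ===++*********++=-=++********++++==============
248 ===+++*********+=-=++*******+++================
249 -==++++++++++++++==+*********+++====+==========
-28 [358.8 232.7] [266.2 182.6]
-9 [365.6 236.2] [259.9 183.7]
0 [368.8 237.9] [256.8 184.2]
9 [372.1 239.6] [253.8 184.7]
14 [373.9 240.6] [252.1 185. ]
```

The colour differences confirm tan blade in the gap across top-view columns 252–259, between the tooth and the blue face. Now the gentle push.

>>> apply_moves(fingers=[1, 1, 1, 1, 1, 1, 1], dp=[[0.4, 0.06, 0], [0.8, 0.12, 0], [1.0, 0.15, 0], [1.1, 0.16, 0], [1.2, 0.18, 0], [1.3, 0.19, 0], [1.3, 0.19, 0]], yaw=[0, 0, 0, 0, 0, 0, 0])

```text
clock: 39.75
position: [523.4, 177.3, 263.6]
ee_rot: [0.997, 0.073, 0.002, 0.0]
contact_force: [1.1, -0.2, -0.6]
gripper_width: 0.3
```

>>> apply_moves(fingers=[1, 1, 1, 1, 1, 1], dp=[[0.1, 0.015, 0.03], [0.2, 0.03, 0.07], [0.3, 0.045, 0.1], [0.4, 0.06, 0.15], [0.5, 0.075, 0.2], [0.5, 0.075, 0.2]], yaw=[0, 0, 0, 0, 0, 0])

```text
clock: 40.35
position: [526.6, 177.7, 264.2]
ee_rot: [0.997, 0.072, -0.001, 0.001]
contact_force: [-7.1, 2.3, -0.9]
gripper_width: -0.1
```

>>> apply_moves(fingers=[1, 1, 1, 1, 1, 1, 1], dp=[[0.1, 0.015, 0.05], [0.2, 0.03, 0.1], [0.3, 0.045, 0.14], [0.4, 0.06, 0.19], [0.5, 0.07, 0.23], [0.5, 0.07, 0.23], [0.5, 0.07, 0.23]], yaw=[0, 0, 0, 0, 0, 0, 0])

```text
clock: 41.05
position: [530.1, 178.3, 265.5]
ee_rot: [0.997, 0.072, -0.004, 0.001]
contact_force: [-6.8, 2.6, -0.2]
gripper_width: -0.1
```

>>> apply_moves(fingers=[1, 1, 1, 1, 1, 1], dp=[[0.1, 0.015, 0.05], [0.2, 0.03, 0.1], [0.3, 0.045, 0.14], [0.4, 0.06, 0.19], [0.4, 0.06, 0.19], [0.4, 0.06, 0.19]], yaw=[0, 0, 0, 0, 0, 0])

```text
clock: 41.65
position: [532.8, 178.8, 266.5]
ee_rot: [0.997, 0.072, -0.006, 0.002]
contact_force: [-7.1, 2.4, -0.4]
gripper_width: -0.0
```

>>> apply_moves(fingers=[1, 1, 1, 1, 1, 1], dp=[[0.1, 0.015, 0.05], [0.2, 0.03, 0.1], [0.3, 0.045, 0.14], [0.35, 0.05, 0.16], [0.35, 0.05, 0.16], [0.35, 0.05, 0.16]], yaw=[0, 0, 0, 0, 0, 0])

```text
clock: 42.25
position: [534.9, 179.2, 267.1]
ee_rot: [0.997, 0.071, -0.009, 0.002]
contact_force: [-8.2, 2.9, 0.3]
gripper_width: 0.2
```

>>> apply_moves(fingers=[1, 1, 1, 1, 1, 1], dp=[[0.1, 0.015, 0.05], [0.2, 0.03, 0.1], [0.3, 0.045, 0.14], [0.35, 0.05, 0.16], [0.35, 0.05, 0.16], [0.35, 0.05, 0.16]], yaw=[0, 0, 0, 0, 0, 0])

```text
clock: 42.85
position: [536.8, 179.5, 267.7]
ee_rot: [0.997, 0.071, -0.012, 0.003]
contact_force: [-7.7, 2.4, -0.9]
gripper_width: -0.2
```

Run:
```python
from gp import *
from amap import amap
s=read_state();print(s['position'],s['contact_force'])
snap('scene','s25');snap('top','t25')
amap('s25',345,222,392,250);amap('t25',248,176,300,200)
gauge('s25','t25',(325,205,352,240),(265,170,310,220))
b=load('t25')[0].astype(int)
for y in range(181,190):
    print(y,' '.join('%4d'%(b[y,x,2]-b[y,x,0]) for x in range(248,268)))
```

```text
[536.83868586 179.54972938 267.66255195] [-7.70566667  2.36268359 -0.90223485]
222 Y*+++++++++++++++*wwwwwwwwwwwwwwwww:....:..  .t
223 YY**+++++++++++++++*wwwwwwwwww+++=-:....:..  tt
224 YYYY*+++++++++++++++++wwwwwwww+==--:::..:..  tt
225 YYYYY*+++++++++++=====++wwwww+=--::::::::.. ttw
226 YYYYY++=++++++++===----=++www==-:...:::::..ttww
227 YYYYY===++++++===---::--===----:.  .::---:::tww
228 YYYy--==++++++===--::::----::::..  .:-----:-www
229 YYy:-==++++++++===---:-------::.   .:------=www
230 YYy:-=+++++++++++====--====---::.  .:------=www
231 Yy:-==++++++++++++++=========--::...::-----=www
232 Yy:-==+++++++=++***+++========---::::::----=www
233 Y-:-==+++++++===+***+++=========-----:::---wwww
234 +=====+++**++=--=++++++====--======---:----wwww
235 ++++++++***++----=====+++===--=======------wwww
236 *****++***++=--------==++wwww--======---:::-www
237 **###****++=-::---::-=++=+wwww--====---::::::tw
238 ***##****+--::----::=+*++=+www---===-::::::..::
239 ********+=::::---:::=+***++www---==--::::::....
240 ****++**+-::::---:::-+***++www---==--:::::.....
241 ***+==+++-:::::-:::.:=+*+++ww
[... 2187 characters left out ...]
7    8    2    2    3    3    3   13   39   56   60   58   59   52   28    7
184   22   17    9    8   17   21   15   14   12    8    4   16   43   57   54   51   51   44   23    5
185   21   20   16   17   24   31   24   15    2  -11  -11    9   35   33   21   17   17   15    6    0
186   20   21   21   19   19   22   15   -1  -14  -16    3   33   47   24    3   -1   -2   -1   -2   -2
187   23   24   25   21   17   13    9    3    4   20   50   74   71   30    2   -3   -3   -3   -4   -2
188   25   26   26   24   18   14   13   15   25   49   78   96   85   38    4   -4   -3   -3   -3   -3
189   26   27   27   25   20   14   12   14   21   42   70   92   86   44    8   -1   -2   -2   -2   -3
```

>>> apply_moves(fingers=[1, 1, 1, 1, 1], dp=[[0.1, 0.015, 0.05], [0.2, 0.03, 0.1], [0.25, 0.035, 0.12], [0.3, 0.04, 0.14], [0.3, 0.04, 0.14]], yaw=[0, 0, 0, 0, 0])

```text
clock: 43.45
position: [538.1, 179.8, 267.8]
ee_rot: [0.997, 0.071, -0.015, 0.003]
contact_force: [-9.1, 3.5, -0.4]
gripper_width: 0.4
```

>>> apply_moves(fingers=[1, 1, 1, 1, 1], dp=[[0.15, 0.02, 0.07], [0.3, 0.04, 0.14], [0.4, 0.06, 0.18], [0.4, 0.06, 0.18], [0.4, 0.06, 0.18]], yaw=[0, 0, 0, 0, 0])

```text
clock: 43.95
position: [539.9, 180.2, 268.1]
ee_rot: [0.997, 0.07, -0.019, 0.004]
contact_force: [-10.1, 3.7, 0.0]
gripper_width: 0.4
```

>>> apply_moves(fingers=[1, 1, 1, 1, 1], dp=[[0.2, 0.03, 0.09], [0.4, 0.06, 0.18], [0.5, 0.07, 0.23], [0.5, 0.07, 0.23], [0.5, 0.07, 0.23]], yaw=[0, 0, 0, 0, 0])

```text
clock: 44.45
position: [542.0, 180.6, 268.3]
ee_rot: [0.997, 0.069, -0.024, 0.005]
contact_force: [-12.7, 3.9, -0.6]
gripper_width: 0.2
```

Run:
```python
from gp import *
s=read_state();print(s['position'],s['contact_force'])
P=s['position'];from scipy.spatial.transform import Rotation as R
print('tip',P+R.from_quat(s['ee_rot']).apply([0,0,173]))
snap('scene','s26');snap('top','t26')
gauge('s26','t26',(325,205,352,240),(265,170,310,220))
b=load('t26')[0].astype(int)
for y in range(181,190):
    print(y,' '.join('%4d'%(b[y,x,2]-b[y,x,0]) for x in range(248,268)))
```

```text
[542.02331698 180.62648298 268.3400247 ] [-12.73016852   3.9474572   -0.5535109 ]
tip [533.83345456 178.39041074  95.54845623]
tri [625.5 111.  113.6] 4.4 deck [ -2.8 -80.4  10.8]
top-view centroid at deck z20 [ -1.5 -79.2  20. ] axis deg 90.17086127161382 spread [44.2 24.1]
181   22   14    5    0   -2   -4   -4   -4   -4   -4   -3   -1    9   16   15   17   25   28   15    2
182   25   22   16    9    3    0   -2   -4   -3   -4   -2    5   28   41   44   47   53   51   29    6
183   26   26   22   17   10    6    1   -1   -1    0    1   14   44   60   57   54   52   46   24    5
184   25   26   24   19   15   12    6    5    4    3    0   13   43   50   36   27   22   16    7    0
185   26   26   26   22   15   14   11   11    8   -1   -4   12   34   26    9    3    2   -1   -2   -3
186   25   27   27   24   17   13   12   13    9    2   11   36   45   18    1   -3   -3   -3   -3   -3
187   25   26   27   25   19   13   12   12   12   13   29   52   54   21    1   -2   -4   -3   -3   -4
188   25   26   28   25   20   15   11   11   13   17   28   45   47   23    3   -2   -3   -3   -3   -3
189   25   26   27   26   21   15   13   11   11   14   20   30   37   24    7    0   -2   -2   -3   -3
```

The gauge has squared itself to the tooth: yaw 90.2°, handle x -1.5 mm, as expected for a blade flat on the tip. I'll give one small extra push, then back off.

>>> apply_moves(fingers=[1, 1, 1, 1, 1, 1, 1, 1, 1], dp=[[0.3, 0.04, 0.14], [0.5, 0.07, 0.23], [0.6, 0.09, 0.28], [0.6, 0.09, 0.28], [0.6, 0.09, 0.28], [0, 0, 0], [-0.6, -0.09, 0], [-1.5, -0.2, 0], [-3, -0.4, 0]], yaw=[0, 0, 0, 0, 0, 0, 0, 0, 0])

```text
clock: 45.45
position: [512.5, 176.7, 268.9]
ee_rot: [0.997, 0.069, -0.023, 0.004]
contact_force: [0.2, -0.3, -1.1]
gripper_width: -0.1
```

Run:
```python
from gp import *
s=read_state();print(s['position'],s['ee_rot'],s['contact_force'])
snap('scene','s27');snap('top','t27')
gauge('s27','t27',(325,205,352,240),(265,170,310,220))
b=load('t27')[0].astype(int)
for y in range(181,190):
    print(y,' '.join('%4d'%(b[y,x,2]-b[y,x,0]) for x in range(248,268)))
```

```text
[512.50574084 176.66399936 268.91587364] [ 0.99732594  0.06934282 -0.02265127  0.00441142] [ 0.22401143 -0.29527305 -1.06311306]
tri [625.6 110.8 113.6] 4.8 deck [ -2.7 -80.5  10.8]
top-view centroid at deck z20 [ -1.5 -79.2  20. ] axis deg 90.17086127161382 spread [44.2 24.1]
181   -4   -3   -3   -3   -4   -4   -5   -4   -4   -4   -3    0    9   15   15   18   24   27   15    2
182   -5   -3   -2   -1    0   -2   -4   -4   -4   -3   -2    6   27   41   43   46   53   52   28    5
183   -3   -2   -1    1    8    8    3    1    0    0    1   13   44   59   56   54   52   46   23    4
184   -3   -3   -2    5   21   27   17   10    4   -4   -6   10   42   48   37   27   21   16    6   -1
185   -3   -3   -2    4   21   31   23    7   -4  -13  -11    8   31   25   10    3    0    0   -2   -3
186   -3   -4   -3    1    8   12   11   10   10   14   26   44   50   21    1   -3   -3   -3   -3   -2
187   -3   -3   -4   -2   -1    1   13   37   58   70   79   86   73   28    2   -3   -4   -3   -3   -3
188   -3   -3   -3   -3   -3   -2   11   48   89  106  108  105   85   37    4   -3   -3   -2   -3   -3
189   -3   -3   -3   -3   -4   -2    6   42   87  109  112  108   89   46    9   -2   -3   -3   -3   -3
```

The bracket is off the fingers and the nip held: handle pose unchanged. The tool kept a 2.6° lean from pushing, so I'll allow for the 8 mm tip shift and go back to the handle.

>>> apply_moves(fingers=[1, 1, 0.6, 0.3, 0.3, 0.3, 0.3, 0.3, 0.3, 0.3], dp=[[0, 0, 4], [0, 0, 8], [4, -2, 9], [8, -5, 9], [10.5, -6.5, 9], [10.5, -6.5, 6], [10.5, -6.5, 3.5], [10.5, -6.5, 2.2], [10.5, -6.5, 1.9], [10.5, -6.5, 1.9]], yaw=[0, 0, 0, 0.3, 0.3, 0.3, 0.3, 0.3, 0.3, 0.3])

```text
clock: 46.55
position: [616.4, 111.4, 288.4]
ee_rot: [0.997, 0.073, -0.023, 0.005]
contact_force: [0.2, 0.1, 1.0]
gripper_width: 59.3
```

Run:
```python
from gp import *
from amap import amap
from scipy.spatial.transform import Rotation as R
s=read_state();P=s['position'];print(P,s['ee_rot'],s['gripper_width'],s['contact_force'])
r=R.from_quat(s['ee_rot']);tip=P+r.apply([0,0,170]);print('tip',tip,'deck rel C',w2d(tip))
snap('scene','s28');amap('s28',322,206,372,236)
for d in(-30,30):print(proj(*load('s28')[1:],P+r.apply([0,d,167])).round(1))
```

```text
[616.38815849 111.36018276 288.38128957] [ 0.99708098  0.07253674 -0.0233213   0.00490531] 59.281485713247015 [0.17512437 0.13573521 0.96046966]
tip [608.60303998 109.12208447 118.57439087] deck rel C [-16.02331107 -79.77805539  22.44947581]
206 wwwwwtt..   ttwwwwwwwwwwtt   .tt     ...       .tw
207 wwwwww:...  ttwwwwwwwwwwwt.  t        ..       ttw
208 wwwwww::..  ttwwwwwwwwwwwtt                    ttw
209 wwwwww::..  ttwwwwwwwwwwwwt                    tww
210 wwwwwwt:..  ttwwwwwwwwwwwwtt    .ttt          .tww
211 wwwwwwt:.   ttwwwwwwwwwwwwttt   tttt          ttww
212 wwwwwwt:..  ttwwwwwwwwwwwwwwtt  tttt          twww
213 wwwwwwt:..  ttwwwwwwwwwwwwwwwt. tttt          twww
214 wwwwwww-:. ttwwwwwwwwwwwwwwwwtt  ..          ttwww
215 wwwwwwwt:.ttwwwwwwwwwwwwwwwwww:.            .twwww
216 wwwwwwwwtttwwwwwwwwwwwwwwwww*+-.           .twwwww
217 wwwwwwwwwwwwwwwwwwwwwwwwww++++-:          .ttwwwww
218 wwwwwwwwwwwwwwwwwwwwwww*++++++-:          ttwwwwww
219 wwwwwwwwwwwwwwwwwwwww*+++++++=-:.        ttwwwwwww
220 wwwwwwwwwwwYYYYwwww+++++++++==::..      .twwwwwwww
221 wwwwwwwwwwYYYYYYYww=++++++++=-::..    ..:wwwwwwwww
222 wwwwwwwwwwYYYYYYYyy====+++++==:::.   .:-=+wwwwwwww
223 wwwwwwwwwYYYYYYYYYyyy-====++==::..   .:-=+*wwwwwww
224 wwwwwwwwwYyyyyYYYYyyyyy-=====-::..  ..-==+++*wwwww
225 wwwwwwwwwYyyyyyyyYyyyyyyy-===-::..  .:-==+++++*www
226 wwwwwwwwYYyyyyyyyyyyyyyyyy----::....:-======++++*w
227 wwwwww-yYyyyyyyyyyyyyyyyyyy-:::::..:--============
228 wwww-::-yyyyyyyyyyyyyyyyyy:::::::::--==========---
229 w=--::::-yyyyyyyyyyyyYYyy:.::..::---=========---::
230 =-::::::::yyyyyyyyyyyYYyy.:::::::--==========----:
231 =-::::::::::yyyyyyyyYYYyt.::::::::--===-=====-----
232 =-::::::::::::yyyyyyYYyy..:::-:::::---====--------
233 =-::::::::::::::yyyyYYyy.:::-::-:::::-====--------
234 =--::::::::::::::-yyyYy::::-:-----::::-===--------
235 +=--:::::::::::::::--==------------:::--==------::
[354.3 225.6]
[333.7 214.8]
```

>>> apply_moves(fingers=[0.3, 0.3, 0.4, 0.5, 0.6, 0.6, 0.6, 0.6, 0.6], dp=[[0.15, 0.02, -0.1], [0.15, 0.02, -0.2], [0.15, 0.02, -0.2], [0.15, 0.02, -0.2], [0.15, 0.02, -0.2], [0.15, 0.02, -0.2], [0.15, 0.02, -0.2], [0.15, 0.02, -0.1], [0.15, 0.02, -0.1]], yaw=[0, 0, 0, 0, 0, 0, 0, 0, 0])

```text
clock: 47.5
position: [618.0, 111.4, 288.3]
ee_rot: [0.997, 0.073, -0.023, 0.005]
contact_force: [-0.4, -1.4, 2.5]
gripper_width: 40.7
```

>>> apply_moves(fingers=[0.6, 0.6, 0.6, 0.6, 0.6, 0.6, 0.6, 0.6], dp=[[0, 0, 0.03], [0.03, -0.2, 0.05], [0.06, -0.4, 0.05], [0.09, -0.6, 0.05], [0.12, -0.8, 0.05], [0.15, -1.0, 0.05], [0.18, -1.2, 0.05], [0.2, -1.4, 0.05]], yaw=[0, 0, 0, 0, 0, 0, 0, 0])

```text
clock: 48.3
position: [619.9, 98.9, 288.5]
ee_rot: [0.997, 0.073, -0.022, 0.004]
contact_force: [-1.7, 4.5, 0.6]
gripper_width: 40.5
```

Run:
```python
from gp import *
from amap import amap
s=read_state();P=s['position'];print(P,s['gripper_width'],s['contact_force'])
snap('scene','s29')
for t in('s28','s29'):
    a=comp(t,(318,205,352,240),(19,100,60),(36,255,255));print(t,a[0],len(a[1]),a[1].max(0),a[1].min(0))
amap('s29',322,215,372,236)
```

```text
[619.88231688  98.9102369  288.48795317] 40.545140123351246 [-1.71064297  4.48956147  0.64693635]
s28 [338.34054054 227.11891892] 185 [348. 234.] [329. 220.]
s29 [334.38461538 224.96153846] 182 [343. 233.] [326. 216.]
215 wwwwww:..ttwwwwwwwwwwwtt         ttwwwwwwwwwwwwwww
216 wwwwwwtyyytwwwwwwwwwwwt.        tttwwwwwwwwwwwwwww
217 wwwwwwwyyytwwwwwwwwwwwt..       .twwwwwwwwwwwwwwww
218 wwwwwwYYyyywwwwwwwwwwwt:..    ..:=wwwwwwwwwwwwwwww
219 wwwwwwYYYYYyywwwwwwww+-:..   .:--=+wwwwwwwwwwwwwww
220 wwwwwwYYYYYYyyywwww++=-:..   .-==+++*wwwwwwwwwwwww
221 wwwwwYYYYYYYYyyywww+=-::..   .-=++++++*wwwwwwwwwww
222 wwwwwYYyyyYYYyyyyyy=--::..  .:-=++++++++*wwwwwwwww
223 wwwwwYyyyyyYyyyyyyyyy-::.. .:-========++++*wwwwwww
224 wwwwwYyyyyyyyyyyyyyyyy::....:-===========+++*wwwww
225 wwwwYyyyyyyyyyyyyyyyyy::...:-===============++*www
226 wwwwwyyyyyyyyyyyyyyyyy:::::-==================++ww
227 wwwwwyyyyyyyyyyyyyyyy..::::--=====================
228 www=---yyyyyyyyyyYyyy.:::::---=================--:
229 w---::::-yyyyyyyYYyy..::::::--================--::
230 -:::::::::-yyyyyYYyy.::---::-----=-==========----:
231 ::::::::::::yyyyYYyy.:::-------------==---===-----
232 :::::::::::::-yyyyy:.::::-----:-------=-==--------
233 :::::::::::::::-yyy:.::::-----:--tt----===--------
234 :::::::::::::::::::::::::-----:-----::-===--------
235 --::::::::::::::::::--=------------:::--==------::
```

The gauge follows with 4.5 N of drag, as it should. I'll draw it right out, then lift.

>>> apply_moves(fingers=[0.6, 0.6, 0.6, 0.6, 0.6, 0.6, 0.6, 0.6, 0.6, 0.6], dp=[[0.04, -0.25, 0], [0.08, -0.5, 0], [0.12, -0.8, 0], [0.15, -1.1, 0], [0.2, -1.4, 0], [0.28, -1.9, 0], [0.36, -2.5, 0], [0.44, -3.0, 0], [0.5, -3.4, 0], [0.5, -3.4, 0.3]], yaw=[0, 0, 0, 0, 0, 0, 0, 0, 0, 0])

```text
clock: 49.35
position: [624.8, 63.7, 291.0]
ee_rot: [0.997, 0.072, -0.023, 0.004]
contact_force: [-0.0, 0.0, 0.4]
gripper_width: 40.6
```

>>> apply_moves(fingers=[0.6, 0.6, 0.6, 0.6, 0.6, 0.6, 0.6, 0.6, 0.6, 0.6], dp=[[0, -1, 2], [0, -3, 5], [0, -6, 6], [0, -10, 6], [0, -14, 6], [0, -18, 6], [0, -22, 6], [0, -25, 6], [0, -28, 6], [0, -30, 6]], yaw=[0, 0, 0, -8, -16, -24, -32, -40, -48, -56])

```text
clock: 50.35
position: [624.6, -238.3, 351.2]
ee_rot: [0.913, -0.407, -0.022, -0.007]
contact_force: [1.3, -0.3, -0.0]
gripper_width: 40.3
```

Run:
```python
from gp import *
from amap import amap
from scipy.spatial.transform import Rotation as R
s=read_state();P=s['position'];print(P,s['ee_rot'],s['gripper_width'],s['contact_force'])
c=snap('scene','s30');d=snap('top','t30')
tip=P+R.from_quat(s['ee_rot']).apply([0,0,170]);q=proj(c['mtx'],c['camera_from_world'],tip).astype(int);print(tip,q)
amap('s30',q[0]-35,q[1]-12,q[0]+20,q[1]+25)
b=d['color'].astype(int)
for y in range(181,192):
    print(y,' '.join('%4d'%(b[y,x,2]-b[y,x,0]) for x in range(248,268)))
```

```text
[ 624.58623705 -238.30353009  351.15463709] [ 0.91291211 -0.40749836 -0.02199065 -0.00727867] 40.317944059533744 [ 1.29738542 -0.28780837 -0.02138951]
[ 618.76901321 -232.99751048  181.33707009] [247 141]
129 wwwwwwwwwwwwwwwwwwwwwwt. ..           ttwwwwwwwwwtwwwww
130 wwwwwwwwwwwwwwwwwwwwwwtt              ttwwwwwwwwtwwwwww
131 wwwwwwwwwwwwwwwwwwwwwwwt              ttwwwwwwwwwwwwwww
132 wwwwwwwwwwwwwwwwwwwwwwwt              .twwwwwwwwwwwwwww
133 wwwwwwwwwwwwwwwwwwwwwwwtt             .ttwwwwwwwwwwwwww
134 wwwwwwwwwwwwwwwwwwwwwwwtt              .tttwwwwwwwwwwww
135 wwwwwwwwwwwwwwwwwwwwwwwwt              ttwwwwwwwwwwwwww
136 wwwwwwwwwwwwwwwwwwwwwwwwt            tttwwwwwwwwwwwwwww
137 wwwwwwwwwwwwwwwwwwwwwww-.          ..ttwwwwwwwwwwwwwwww
138 wwwwwwwwwwwwwwwwwwwwww=:.. ..     ..:wwwwwwwwwwwwwwwwww
139 wwwwwwwwwwwwwwwwwwwwww-:..yyy.    .:-wwwwwwwwwwwwwwwwww
140 wwwwwwwwwwwwwwwwwwwww-:...yyyy    .:-wwwwwwwwwwwwwwwwww
141 wwwwwwwwwwwwwwwwwwww-::..yyyy:.   .:-wwwwwwwwwwwwwwwwww
142 wwwwwwwwwwwwwwwwww=-:...:yyYyy.    .-wwwwwwwwwwwwwwwwww
143 wwwwwwwwwwwwwwwww=:::...yyYYyy.    .-wwwwwwwwwwwwww
[... 1768 characters left out ...]
3   -5  -12  -26  -36  -41  -36  -16    3    2   -1   -3   -3   -3   -3   -3
186   -3   -3   -3   -3   -2   -3   -3   -4    1    7   19   37   40   15    0   -3   -4   -3   -3   -3
187   -2   -3   -3   -3   -3   -1    9   34   58   69   77   84   70   28    2   -3   -4   -3   -3   -4
188   -3   -3   -4   -3   -3   -2   11   46   87  105  108  103   84   37    5   -3   -3   -3   -4   -3
189   -2   -3   -3   -4   -3   -3    6   41   86  109  111  106   88   45    9   -2   -2   -3   -3   -3
190   -3   -3   -3   -3   -3   -3    2   30   75  100  101   94   76   43   12    1   -1   -1   -2   -2
191   -3   -3   -3   -3   -3   -3    0   18   51   67   68   58   42   24    6    0   -1   -1   -1   -2
```

The gauge is out and still held, and the blue face stays where it was set (row about 184.6). Over to the tray.

>>> apply_moves(fingers=[0.6, 0.6, 0.6, 0.6, 0.6, 0.6, 0.6, 0.6, 0.6, 0.6], dp=[[0.2, 0.1, 0], [0.4, 0.1, 0], [0.4, 0.1, -2], [0.4, 0.1, -4], [0.4, 0.1, -7], [0.4, 0.1, -10], [0.4, 0.1, -12.5], [0.4, 0.1, -14], [0.4, 0.1, -14.5], [0.4, 0.1, -14.5]], yaw=[-8, -16, -24, -32, -41, -41, -41, -41, -41, -41])

```text
clock: 51.45
position: [628.8, -237.5, 205.9]
ee_rot: [0.714, -0.7, -0.018, -0.014]
contact_force: [0.1, 0.2, -0.4]
gripper_width: 41.0
```

Run:
```python
from gp import *
from amap import amap
s=read_state();P=s['position'];print(P,s['ee_rot'],s['gripper_width'],s['contact_force'])
c=snap('scene','s31');C=P+[0,-7.3,-174];K,T=c['mtx'],c['camera_from_world'];print(proj(K,T,C))
a=comp('s31',(215,150,290,215),(19,100,60),(36,255,255));print(a[0],len(a[1]))
amap('s31',212,168,275,206)
```

```text
[ 628.81169339 -237.51624428  205.85433808] [ 0.71367241 -0.70009961 -0.01814368 -0.0142493 ] 41.047610033420206 [ 0.07212282  0.16393828 -0.35115902]
[246.90758937 182.9647571 ]
[249.33333333 180.71212121] 66
168 wwwwwwwwwwwwt:::::...:ttt         ttwwwwwt.    ttwwwwwwwwwwwwww
169 wwwwwwwwwwwwwt::... ..ttt.       ttwwwwwwt.    twwwwwwwwwwwwwww
170 wwwwwwwwwwwwwwt...   .tttt       ttwwwwwwt    .twwwwwwwwwwwwwww
171 wwwwwwwwwwwwwwtt.    ttttt       ttwwwwwwt   ..twwwwwwwwwwwwwww
172 wwwwwwwwwwwwwwwtt    ttwtt       ttwwwwwwtt  ..twwwwwwwwwwwwwww
173 wwwwwwwwwwwwwwwwtt   ttttt      .twwwwwwwtt  .:twwwwwwwwwwwwwww
174 wwwwwwwwwwwwwwwwtt    .tt.      .t=++wwwwt.  ..twwwwwwwwwwwwwww
175 wwwwwwwwwwwwwwwwwtt             .:--==wwwtt  ..twwwwwwwwwwwwwww
176 wwwwwwwwwwwwwwwwwwt.             .:--=wwwtt  ..:wwwwwwwwwwwwwww
177 wwwwwwwwwwwwwwwwwwtt            .:--yyyyytt  ..:wwwwwwwwwwwwwww
178 wwwwwwwwwwwwwwwwwwwtt           .:-yyyyyyyyy ..:wwwwwwwwwwwwwww
179 wwwwwwwwwwwwwwwwwwwwtt.         .yyyyyyyyyyy ..-wwwwwwwwwwwwwww
180 wwwwwwwwwwwwwwwwwwwwwwt.       ..yyyyyyyyyyy  :twwwwwwwwwwwwwww
181 ww
[... 993 characters left out ...]
.:BBBBBBBBBBBB-----:
196 ----====+++www--===-:::::::...:...........:BBBBBBBBBBBBBB------
197 ---======+ww=--====-::::::...:::.........:BBBBBBBBBBBBBBB---=--
198 -=========t--======-::::....::.:.........BBBBBBBBBBBBBBBB------
199 ========---========-::....:::............BBBBBBBBBBBBBBBB----==
200 =================--::....:::..........:..:BBBBBBBBBBBBBBB-----=
201 ================-::.....::::.........::::::BBBBBBBBBBBBB::--=-=
202 ==============--::....::::::.........:::::.BBBBBBBBBBB...:-----
203 =============--::::::::::::::.......::::::..BBBBBBBB.....::----
204 ===========--::::-::::::::::::::...:::::::..BBBBBBB...::::::---
205 ==========--::---=--:::::--:::::::::::::::..BBBBB...:::::::::--
```

>>> apply_moves(fingers=[0.6, 0.6, 0.6, 0.6, 0.6, 0.6], dp=[[0, 0, -0.5], [0, 0, -0.9], [0, 0, -1.1], [0, 0, -1.3], [0, 0, -1.4], [0, 0, -1.4]], yaw=[0, 0, 0, 0, 0, 0])

```text
clock: 52.1
position: [629.1, -237.7, 192.8]
ee_rot: [0.714, -0.7, -0.017, -0.015]
contact_force: [0.1, -0.0, -1.1]
gripper_width: 40.8
```

>>> apply_moves(fingers=[0.6, 0.6, 0.6, 0.6, 0.6], dp=[[0, 0, -0.15], [0, 0, -0.3], [0, 0, -0.4], [0, 0, -0.5], [0, 0, -0.5]], yaw=[0, 0, 0, 0, 0])

```text
clock: 52.6
position: [629.3, -237.5, 192.0]
ee_rot: [0.714, -0.7, -0.017, -0.015]
contact_force: [-6.3, 4.6, 16.1]
gripper_width: 40.5
```

>>> apply_moves(fingers=[0.6, 0.6, 0.5, 0.46, 0.42, 0.35, 0.25, 0.2, 0.2], dp=[[0, 0, 0.05], [0, 0, 0.1], [0, 0, 0.1], [0, 0, 0.1], [0, 0, 0.1], [0, 0, 0.1], [0, 0, 0.1], [0, 0, 0.3], [0, 0, 1.5]], yaw=[0, 0, 0, 0, 0, 0, 0, 0, 0])

```text
clock: 53.5
position: [628.7, -237.3, 205.8]
ee_rot: [0.714, -0.7, -0.018, -0.014]
contact_force: [-0.0, 0.1, -1.2]
gripper_width: 68.7
```

>>> apply_moves(fingers=[0.2, 0.2, 0.2, 0.2, 0.2, 0.2, 0.2], dp=[[0, 0, 3], [0, 0, 7], [-3, 0, 10], [-7, 0, 12], [-11, 0, 13], [-14, 0, 14], [-14, 0, 14]], yaw=[0, 0, 0, 0, 0, 0, 0])

```text
clock: 54.2
position: [485.6, -237.4, 349.2]
ee_rot: [0.714, -0.7, -0.017, -0.015]
contact_force: [0.5, 0.0, 0.3]
gripper_width: 68.3
```

Run:
```python
from gp import *
s=read_state();print(s['position'],s['contact_force'],s['clock'])
a=snap('scene','s32');b=snap('top','t32')
A=cv2.resize(a['color'][165:250,195:305],None,fx=4,fy=4,interpolation=2);B=cv2.resize(b['color'][130:215,240:420],None,fx=4,fy=4,interpolation=2)
A=cv2.copyMakeBorder(A,0,0,0,B.shape[1]-A.shape[1],cv2.BORDER_CONSTANT);cv2.imwrite('pics/c12.png',np.vstack([A,B])[:, :720]);print(np.vstack([A,B]).shape)
y1=comp('s32',(205,165,285,225),(19,100,60),(36,255,255));y2=comp('t32',(385,150,415,200),(19,100,60),(36,255,255))
y3=comp('s32',(205,165,285,225),(105,120,50),(125,255,255));y4=comp('t32',(365,150,390,200),(105,120,50),(125,255,255))
for p,q in((y1,y2),(y3,y4)):
    r=cv2.minAreaRect(q[1]);print(tri(ray(p[2],p[3],p[0]),ray(q[2],q[3],q[0])),len(p[1]),len(q[1]),r[1:],q[0])
```

```text
[ 485.56052919 -237.40933878  349.15314424] [0.51889389 0.02256904 0.3015823 ] 54.2
(680, 720, 3)
(array([ 628.23472692, -255.44772826,   17.51223776]), np.float64(1.3315160127309447)) 138 96 ((14.0, 7.0), 90.0) [400.91666667 179.55208333]
(array([ 636.5022502 , -178.28884671,   22.65959106]), np.float64(2.8341268280079595)) 119 54 ((9.0, 5.0), 90.0) [377.44444444 176.98148148]
```

View pics/c12.png

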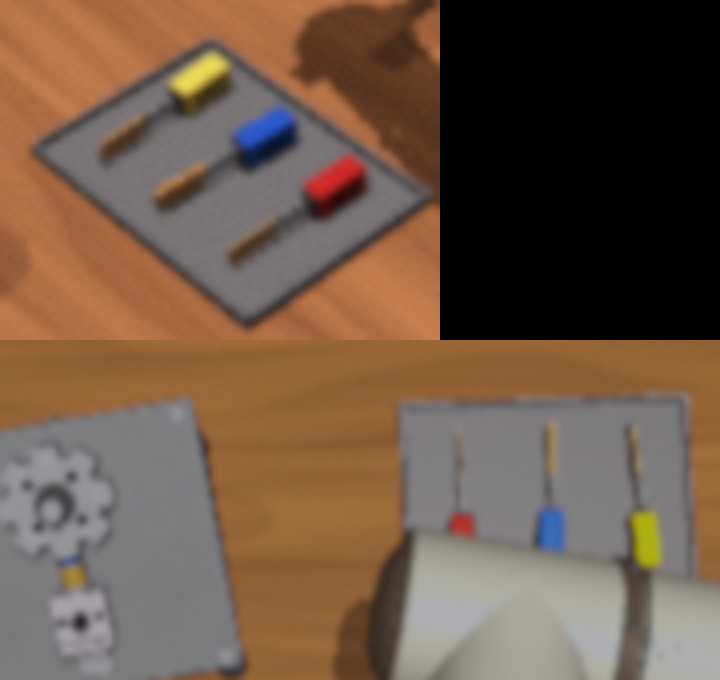

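c12 shows the yellow gauge (200,82) lying in the tray like its neighbours and within the rim. The blue and red gauges haven't moved, and the sensor sits close to the tooth (70,560). Handing in.

```bash
python3 -c "
from bench import *
print(job_done())"
```

```text
the job is handed in; nothing more can be done
None
```

I set the sensor gap with the yellow 3 mm gauge, laid the gauge back in its tray, and handed the job in at about 54 s of the 67 s allowed. No verdict was reported.

**What I did:** I slid the blade into the gap and let go with the handle resting on the deck. I then pushed the sensor bracket up with a last measured force of about 13 N, plus one slightly firmer nudge I didn't read. I took hold of the gauge again, drew it out and put it back.

**Checks that agreed:**
- **Blade in the gap:** the top view showed the blade between tooth and sensor face, reaching about 14 mm past the middle of the tooth.
- **Nip:** the push force rose from about 7 N to 13 N, and the gauge squared itself to the tooth (90.2°).
- **Drag:** I measured about 4.5 N of drag when drawing the gauge out.
- **Tray:** the yellow gauge ended at about (628, -255) mm, within the rim and upright like its neighbours. By eye the blue and red gauges had not moved.

**What went wrong or stayed uncertain:**
- **Early releases:** the first two releases let the gauge slide down the deck, and three regrip attempts missed. I recovered by regripping it across the handle, and setting it flat on the table once to level it.
- **Step 1:** on the second of those releases the blade was already in the gap, so step 1 may have been met for a moment before it slid out.
- **Final gap:** I inferred the 3 mm from the blade lying flush, because the pictures are too coarse (about 3 mm per pixel) to measure it directly.
- **Tool lean:** the gripper kept a lean of about 2.6° after the push; I allowed for it in the later moves.

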